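# Sort bench stock into the specimen trays

## Robot

A 6-joint arm with a two-finger parallel gripper is mounted at the origin on a cart in front of the work surface, level with it; the furniture and walls round the work are solid. World frame = base frame: x ahead of the robot, y to its left, z up, the work surface at z = 0. Lengths are in mm, angles in degrees, forces in N, time in s.
With the tool pointing down it reaches from about 300 to 850 mm from the base axis. Payload 4.2 kg.
Tool frame: the origin (TCP) lies on the centre line of the jaws, within the pads' length; the fingertips stand 14 mm ahead of it and the grasp point (between the pads) lies 5 mm behind it; x points along the fingers, y is the direction in which the jaws open and shut, and the axes are right-handed (so a half turn about x gives the same grasp; the last joint's range is limited). The gripper opens to 91 mm and grips with 3 to 60 N. Pads are 32 mm wide; open, the fingers measure 118 mm over their backs; the gripper's body (76 mm by 178 mm) begins 60 mm behind the grasp point.
Start: joints at [67.38, 18.312, 89.639, -0, 72.044, -1.146], TCP at [210.503, 535.098, 227.976] pointing down, gripper open.
Joint ranges: [-177.97, 177.97], [-48.28, 115.42], [12.27, 149.76], [-77.06, 257.06], [2.81, 150.46], [-146.56, 146.56]. Speed limits (degrees/s): [147.25, 147.25, 180, 180, 180, 180].

## Interface

Orientations are given as [roll, pitch, yaw] about the fixed x, y, z axes, in that order (R = Rz(yaw) Ry(pitch) Rx(roll)).
In Python, from workcell import readout, optics, env gives the robot as it stands.
- The arm moves only by the shell command python3 -m creep 'ROWS' [OPENING] [FORCE]. ROWS is JSON, a list of rows, each an object with "translation": the shift along the world's x, y, z in cm, a list of three; "delta_rot": the turn, a rotation vector about the world's x, y, z in rad, a list of three. In form: [{"translation": [dx, dy, dz], "delta_rot": [rx, ry, rz]}, ...]. A call has 1 to 5 rows; each row shifts and turns the commanded pose from where the row before left it; what a row does not reach is not made up. A row lasts 1/12 s, in which the tool goes at most 41.7 mm and 7.16 degrees, less where a joint would pass 70% of its speed; a pose out of reach is approached as far as the arm can. A call with a gripper value outside its range is refused whole. OPENING is the gripper's target within -1 to 1 (fully open at 1, half-way at 0, shut at -1), set as the call begins (- or left out, the last holds). The fingers move at their own pace and stop on an object; FORCE is the grip in N (left out, the last holds). Time passes only in rows, so rows that do not move let the fingers close. It gives the time, the measured TCP pose, the force and the opening at its end, in the units of the state.
- readout.state(): the state, without advancing time (a new reading comes with each control period).
- optics.grab_frame(name): name is "scene" or "top" or "wrist"; returns (picture, depth): 420x560x3 uint8, red, green, blue; 420x560 float32, mm along the optical axis (not along the pixel's ray), 0 where there is no reading.
- optics.camera_params(name): a dict with "mtx" (3x3 intrinsics, pixels), "k1" (the pictures are not rectified: a ray, as slopes to the right and down, at radius r is drawn at 1 + k1 r^2 times it, then the intrinsics apply), "R" (3x3) and "t" (3): a world point X has camera coordinates R X + t. Camera axes: x right, y down, z forward; pixel columns grow to the right and rows downward; lengths in mm; the calibration is good to about 2 mm. A picture is of the moment at which its call begins: read the wrist's pose just before it. camera_params takes no time and is no camera call; for the wrist camera it gives the pose at the moment of the call.
- env.job_done(): hands the job in, once; it reports no verdict.
The state is a dict: "time_s": time; "qpos": joint angles; "qvel": joint speeds; "effort": joint torques, N m; "ee_pos": TCP position; "ee_rot": TCP orientation; "force": force on the tool from outside, world axes, zero at the start; "torque": the same for the moment, N m; "gripper_width": finger opening in mm.
Only numpy, scipy, OpenCV 4.12 (cv2) and the standard library are available. Lean on these libraries where they do the work, as an engineer would, in place of code of your own. Each camera call takes 0.05 s, during which the arm holds its last target.

## Task

Sort the five loose things lying in front of the trays: the two heat sinks, the two memory sticks and the eye loupe each go into the tray whose far ledge shows a specimen of the same kind. Set each one right way up on the floor of a bay, only one to a bay (the loupe may take either bay of its tray). Leave the solder spool standing among them where it is.

Things in the scene. Friction and masses are not known exactly. Their poses are not given: they have to be found in the camera images.
- sink_a_mid (a point): light metal heat sink with upright fins, 36 mm (x) by 44 mm (y) by 19 mm high, loose, lying fins up. Point: its centre, 9.5 mm above its underside. Fins run along y; grasp across x, 36 mm wide. The two heat sinks are alike.
- sink_b_mid (a point): light metal heat sink with upright fins, 36 mm (x) by 44 mm (y) by 19 mm high, loose, lying fins up. Point: its centre, 9.5 mm above its underside. Fins run along y; grasp across x, 36 mm wide. The two heat sinks are alike.
- stick_a_mid (a point): black key-size memory stick with a metal plug, 18 mm (x) by 51 mm (y) by 9 mm high, loose, lying flat. Point: its centre, 4.5 mm above its underside. The plug is at -y (12 mm wide, 14 mm long); the case, 18 mm wide and 8 mm high, runs from y = -12 to +26 mm; grasp across x. The two sticks are alike.
- stick_b_mid (a point): black key-size memory stick with a metal plug, 18 mm (x) by 51 mm (y) by 9 mm high, loose, lying flat. Point: its centre, 4.5 mm above its underside. The plug is at -y (12 mm wide, 14 mm long); the case, 18 mm wide and 8 mm high, runs from y = -12 to +26 mm; grasp across x. The two sticks are alike.
- eyeglass_mid (a point): black eye loupe, a plain round barrel 37 mm across and 41 mm high, loose, standing upright on its rim. Point: its centre, 20.5 mm above its underside. Grasp across the barrel in any direction.
- spool_mid (a point): solder spool, round with two wide blue flanges, 54 mm across and 40 mm high, loose, standing upright; not to be moved. Point: its centre, 20 mm up.
- tray_sinks: grey tray, fixed; the three are alike but for the specimen fixed on the far ledge, here a heat sink. Origin: underside, mid of the bay part; x away to the ledge, y left, z up. Two bays centred at x 0, y +36.5 and -36.5 mm, each 90 (x) by 70 (y) inside; floor 3 above the bench, 3 thick walls and divider, top at 16. Ledge x 48 to 94, 16 high; specimen at x 71, at most 41 tall. 149 long in y (mm)
- tray_sticks: grey tray, fixed; the three are alike but for the specimen fixed on the far ledge, here a memory stick. Origin: underside, mid of the bay part; x away to the ledge, y left, z up. Two bays centred at x 0, y +36.5 and -36.5 mm, each 90 (x) by 70 (y) inside; floor 3 above the bench, 3 thick walls and divider, top at 16. Ledge x 48 to 94, 16 high; specimen at x 71, at most 41 tall. 149 long in y (mm)
- tray_loupes: grey tray, fixed; the three are alike but for the specimen fixed on the far ledge, here an eye loupe. Origin: underside, mid of the bay part; x away to the ledge, y left, z up. Two bays centred at x 0, y +36.5 and -36.5 mm, each 90 (x) by 70 (y) inside; floor 3 above the bench, 3 thick walls and divider, top at 16. Ledge x 48 to 94, 16 high; specimen at x 71, at most 41 tall. 149 long in y (mm)

How it is judged (in metres and radians):
At the end, for the whole second after the job is handed in: Each thing stands in a bay of its kind's tray, one to a bay: centre 10 to 63 mm from the tray's middle line in y, within 37 mm of its origin in x, at most 4 mm above lying on the floor, level within 0.12 rad, right way up, at rest. Spool upright, within 25 mm of its start ((((y of sink_a_mid in the frame of tray_sinks between 0.01 and 0.063 m and x of sink_a_mid in the frame of tray_sinks between -0.037 and 0.037 m and z of sink_a_mid in the frame of tray_sinks between 0 and 0.0165 m and angle between sink_a_mid's own z axis and vertical below 0.12 rad) and (y of sink_b_mid in the frame of tray_sinks between -0.063 and -0.01 m and x of sink_b_mid in the frame of tray_sinks between -0.037 and 0.037 m and z of sink_b_mid in the frame of tray_sinks between 0 and 0.0165 m and angle between sink_b_mid's own z axis and vertical below 0.12 rad)) or ((y of sink_a_mid in the frame of tray_sinks between -0.063 and -0.01 m and x of sink_a_mid in the frame of tray_sinks between -0.037 and 0.037 m and z of sink_a_mid in the frame of tray_sinks between 0 and 0.0165 m and angle between sink_a_mid's own z axis and vertical below 0.12 rad) and (y of sink_b_mid in the frame of tray_sinks between 0.01 and 0.063 m and x of sink_b_mid in the frame of tray_sinks between -0.037 and 0.037 m and z of sink_b_mid in the frame of tray_sinks between 0 and 0.0165 m and angle between sink_b_mid's own z axis and vertical below 0.12 rad))) and (((y of stick_a_mid in the frame of tray_sticks between 0.01 and 0.063 m and x of stick_a_mid in the frame of tray_sticks between -0.037 and 0.037 m and z of stick_a_mid in the frame of tray_sticks between 0 and 0.0115 m and angle between stick_a_mid's own z axis and vertical below 0.12 rad) and (y of stick_b_mid in the frame of tray_sticks between -0.063 and -0.01 m and x of stick_b_mid in the frame of tray_sticks between -0.037 and 0.037 m and z of stick_b_mid in the frame of tray_sticks between 0 and 0.0115 m and angle between stick_b_mid's own z axis and vertical below 0.12 rad)) or ((y of stick_a_mid in the frame of tray_sticks between -0.063 and -0.01 m and x of stick_a_mid in the frame of tray_sticks between -0.037 and 0.037 m and z of stick_a_mid in the frame of tray_sticks between 0 and 0.0115 m and angle between stick_a_mid's own z axis and vertical below 0.12 rad) and (y of stick_b_mid in the frame of tray_sticks between 0.01 and 0.063 m and x of stick_b_mid in the frame of tray_sticks between -0.037 and 0.037 m and z of stick_b_mid in the frame of tray_sticks between 0 and 0.0115 m and angle between stick_b_mid's own z axis and vertical below 0.12 rad))) and ((y of eyeglass_mid in the frame of tray_loupes between 0.01 and 0.063 m and x of eyeglass_mid in the frame of tray_loupes between -0.037 and 0.037 m and z of eyeglass_mid in the frame of tray_loupes between 0 and 0.0275 m and angle between eyeglass_mid's own z axis and vertical below 0.12 rad) or (y of eyeglass_mid in the frame of tray_loupes between -0.063 and -0.01 m and x of eyeglass_mid in the frame of tray_loupes between -0.037 and 0.037 m and z of eyeglass_mid in the frame of tray_loupes between 0 and 0.0275 m and angle between eyeglass_mid's own z axis and vertical below 0.12 rad)) and distance of spool_mid from where it was at the start of the episode below 0.025 m and angle between spool_mid's own z axis and vertical below 0.2 rad and linear speed of each of sink_a, sink_b, stick_a, stick_b, eyeglass below 0.02 m/s); the robot touches nothing.
It fails at once if the spool is shifted by more than 25 mm or tipped (distance of spool_mid from where it was at the start of the episode above 0.025 m or angle between spool_mid's own z axis and vertical above 0.4 rad).
It also fails if it takes over 104 s, if anything falls off the work surface, if the arm or the gripper's body presses on something with over 40 N, if the wrist force passes 120 N, or if a joint passes its speed limit or range.

## Working session

There is one attempt and no reset: what is moved stays moved. The work goes in short steps, Python scripts to look and compute and a shell command to move; the robot and the scene stay as the last step left them, time stands still between calls to the robot, and variables do not carry over. Pictures are saved under pics/ and viewed, and the job is handed in when it is done.

```bash
ls; mkdir -p pics; python3 - <<'E'
from workcell import readout, optics, env
import cv2
print(readout.state())
for n in ("scene","top"):
    p,d=optics.grab_frame(n); cv2.imwrite(f"pics/{n}0.png",p[:,:,::-1])
    import numpy as np; np.savez(f"{n}0.npz",p=p,d=d)
    print(n,optics.camera_params(n))
E
```

```text
pics
{'time_s': 0.0, 'qpos': array([ 6.73787474e+01,  1.83507209e+01,  8.97073761e+01,  1.41792701e-03,
        7.20438944e+01, -1.14584715e+00]), 'qvel': array([ 0.01538908,  0.0228526 , -0.01424289,  0.07738706,  0.01291497,
        0.07302052]), 'effort': array([ 1.98795322e-03, -4.12480187e+01, -2.31980073e+01,  7.28950510e-02,
        4.59546433e-02, -1.35518185e-04]), 'ee_pos': array([210.31120648, 534.63041547, 227.12291776]), 'ee_rot': array([ -91.90311762,   89.89799972, -113.37896139]), 'force': array([0.04324727, 0.08486468, 0.02117444]), 'torque': array([ 0.01572017, -0.06646057,  0.01395684]), 'gripper_width': 91.16716084159167}
scene {'mtx': array([[469.02198874,   0.        , 272.16526141],
       [  0.        , 469.02198874, 203.34479526],
       [  0.        ,   0.        ,   1.        ]]), 'k1': 0.03974695457431721, 'R': array([[ 0.51242584, -0.85857327,  0.01648329],
       [-0.4027732 , -0.25725283, -0.87840465],
       [ 0.75841512,  0.44347822, -0.4776333 ]]), 't': array([-341.50618449,  219.5401351 ,  574.73401148])}
top {'mtx': array([[426.89886343,   0.        , 280.71490684],
       [  0.        , 426.89886343, 221.23191086],
       [  0.        ,   0.        ,   1.        ]]), 'k1': -0.01959330187162374, 'R': array([[ 0.01804272, -0.99953729,  0.02448825],
       [-0.99148832, -0.02104522, -0.12848348],
       [ 0.12893939, -0.02196162, -0.99140926]]), 't': array([-113.30924439,  540.77432241, 1019.55247177])}
```

View pics/scene0.png

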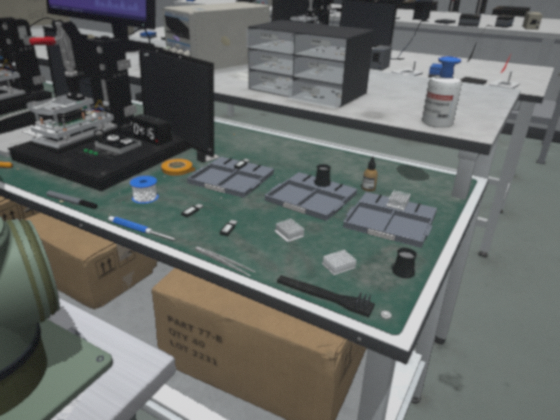

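View pics/top0.png

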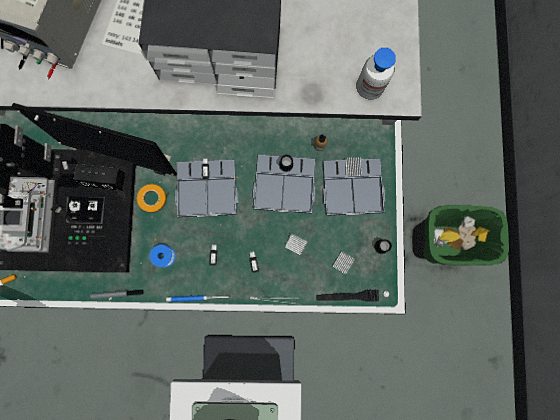

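The top view has the sticks tray at (206,190), the loupe tray at (285,185) and the sinks tray at (353,190). The sticks are at (213,254) and (253,262), the sinks at (297,244) and (344,263), the loupe at (384,246) and the spool at (161,256).

```bash
cat > h.py <<'E'
import numpy as np, cv2
from workcell import readout, optics, env
def ray(cp,uv):
    K=cp["mtx"]; uv=np.atleast_2d(np.asarray(uv,float))
    n=cv2.undistortPoints(uv[:,None,:],K,np.array([cp["k1"],0,0,0.]))[:,0]
    R=cp["R"]; o=-R.T@cp["t"]
    return o,(np.c_[n,np.ones(len(n))])@R
def plane(cp,uv,z):
    o,d=ray(cp,uv); return o+d*((z-o[2])/d[:,2])[:,None]
def proj(cp,X):
    X=np.atleast_2d(np.asarray(X,float)); 
    r=cv2.Rodrigues(cp["R"])[0]
    return cv2.projectPoints(X,r,cp["t"],cp["mtx"],np.array([cp["k1"],0,0,0.]))[0][:,0]
def cloud(cp,d):
    v,u=np.mgrid[:d.shape[0],:d.shape[1]]
    o,r=ray(cp,np.c_[u.ravel(),v.ravel()]); X=o+r*d.reshape(-1,1)
    return X.reshape(*d.shape,3)
E
python3 - <<'E'
from h import *
z=np.load("top0.npz"); p=z["p"];d=z["d"]; cp=optics.camera_params("top")
X=cloud(cp,d)
# ground check
for u,v in [(180,235),(270,225),(370,285),(300,275)]: print(u,v,X[v,u].round(1))
c=p[145:310,130:410]; c=cv2.resize(c,None,fx=2.8,fy=2.8,interpolation=cv2.INTER_CUBIC); cv2.imwrite("pics/topcrop.png",c[:,:,::-1])
hgt=np.where(d>0,X[:,:,2],0)
# things on the bench: height mask in the region
m=((hgt>4)&(hgt<70)).astype(np.uint8); m[:, :140]=0; m[:150]=0; m[300:]=0; m[:,398:]=0
n,l,s,ce=cv2.connectedComponentsWithStats(m,connectivity=4)
for i in range(1,n):
    if s[i,4]>8:
        P=X[l==i]; print(ce[i].round(1),s[i].tolist(),"xyz top",np.median(P,0).round(1),"zmax",np.percentile(P[:,2],95).round(1))
E
```

```text
180 235 [ 5.070e+02  1.514e+02 -3.000e-01]
270 225 [537.1 -76.3   1.5]
370 285 [ 390.  -331.4    2.5]
300 275 [ 411.9 -154.5    1.4]
[284.8 174.6] [251, 154, 65, 61, 1613] xyz top [ 678.1 -110.3   15.6] zmax 49.8
[167.2 157. ] [165, 155, 5, 6, 13] xyz top [708.3 193.1   6.9] zmax 8.6
[352.9 177.5] [322, 157, 64, 60, 1609] xyz top [ 675.4 -286.9   15.7] zmax 33.7
[200.2 178.4] [140, 158, 99, 60, 1865] xyz top [663.   96.2  15.8] zmax 44.7
[152.1 198. ] [140, 183, 28, 30, 463] xyz top [598.7 223.5  13.2] zmax 16.6
[186.8 185.5] [186, 183, 3, 6, 12] xyz top [634.  138.7   5. ] zmax 6.5
[222.3 185.8] [220, 184, 6, 4, 10] xyz top [635.1  47.9   5. ] zmax 6.3
[333.2 185.1] [331, 184, 5, 3, 9] xyz top [ 643.8 -236.9    4.8] zmax 7.3
[274.3 190.6] [273, 188, 5, 5, 11] xyz top [625.  -84.7   4.5] zmax 6.3
[369.2 190.6] [366, 188, 7, 5, 16] xyz top [ 630.7 -332.7    5.1] zmax 7.0
[222.3 193.1] [220, 192, 5, 3, 9] xyz top [616.5  48.2   5.3] zmax 6.7
[357.9 194.4] [356, 192, 5, 6, 14] xyz top [ 620.9 -301.4    4.5] zmax 6.6
[217.1 194.6] [216, 193, 4, 4, 10] xyz top [611.2  61.    5.3] zmax 6.2
[... 942 characters left out ...]
88.5  39. ] zmax 42.2
[253.3 262.6] [249, 251, 10, 23, 139] xyz top [439.7 -35.8   7.8] zmax 11.2
[344.  262.7] [334, 252, 22, 23, 218] xyz top [ 443.9 -263.1   13.9] zmax 20.8
[141.6 291.5] [140, 288, 5, 7, 22] xyz top [364.1 238.1   9.4] zmax 11.4
[351.3 295.8] [317, 289, 63, 11, 433] xyz top [ 362.1 -287.5    9.1] zmax 19.0
[386.8 294. ] [385, 291, 6, 6, 18] xyz top [ 368.4 -372.     6.4] zmax 9.2
[189.8 297.5] [165, 293, 49, 7, 168] xyz top [351.2 117.7   9.4] zmax 13.1
[219.4 297.2] [215, 297, 10, 3, 12] xyz top [354.1  46.1   7.6] zmax 10.6
[254. 298.] [250, 297, 10, 3, 21] xyz top [353.1 -40.5   7.7] zmax 10.8
[282.  298.1] [273, 297, 19, 3, 27] xyz top [ 354.3 -110.     6.7] zmax 9.9
```

View pics/topcrop.png

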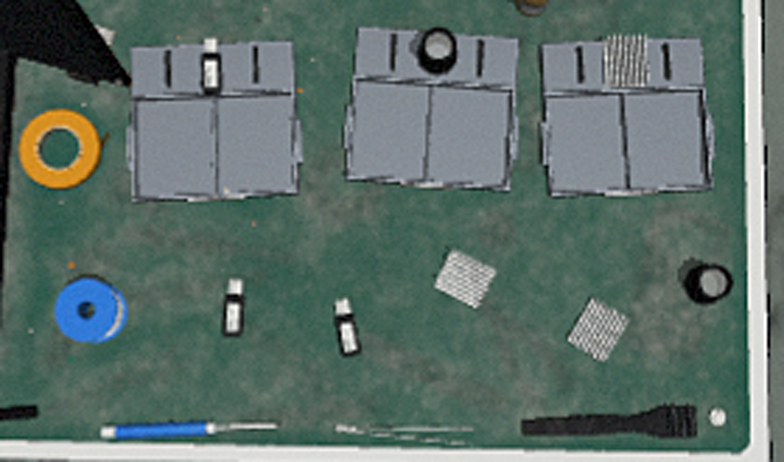

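```bash
python3 - <<'E'
from h import *
from scipy.spatial.transform import Rotation as Ro
z=np.load("top0.npz"); p=z["p"];d=z["d"]; cp=optics.camera_params("top")
hsv=cv2.cvtColor(p,cv2.COLOR_RGB2HSV)
# green bench: saturation high, hue green
F=6
def meas(name,x0,y0,x1,y1,zz,mode):
    c=cv2.resize(p[y0:y1,x0:x1],None,fx=F,fy=F,interpolation=cv2.INTER_CUBIC).astype(int)
    green=c[:,:,1]-c[:,:,0]
    if mode=="light": m=(c.min(2)>105)
    else: m=(green<12)   # non green
    m=m.astype(np.uint8)
    m=cv2.morphologyEx(m,cv2.MORPH_CLOSE,np.ones((13,13)));m=cv2.morphologyEx(m,cv2.MORPH_OPEN,np.ones((9,9)))
    cs,_=cv2.findContours(m,cv2.RETR_EXTERNAL,cv2.CHAIN_APPROX_NONE)
    k=max(cs,key=cv2.contourArea)[:,0].astype(float)
    uv=(k+.5)/F-.5+[x0,y0]
    W=plane(cp,uv,zz)[:,:2].astype(np.float32)
    r=cv2.minAreaRect(W); b=cv2.boxPoints(r)
    e=[b[1]-b[0],b[2]-b[1]]; L=max(e,key=np.linalg.norm); a=np.degrees(np.arctan2(L[1],L[0]))%180
    cc,rad=cv2.minEnclosingCircle(W)
    print(name,mode,"ctr",np.round(r[0],1),"size",np.round(r[1],1),"long axis deg",round(a,1),"circ",np.round(cc,1),round(rad,1))
for mode in("light","ng"):
    meas("sinkL",278,228,316,260,15,mode)
    meas("sinkR",325,246,366,280,15,mode)
    meas("stickL",202,238,224,272,6,mode)
    meas("stickR",243,246,265,278,6,mode)
meas("loupe",368,230,398,262,38,"ng")
st=readout.state(); print(Ro.from_euler("xyz",st["ee_rot"],degrees=True).as_matrix().round(3))
w,dw=optics.grab_frame("wrist"); cv2.imwrite("pics/w0.png",w[:,:,::-1]); cw=optics.camera_params("wrist")
print("cam pos",(-cw["R"].T@cw["t"]).round(1),cw["R"].round(3).tolist(), cw["mtx"][0,0])
E
```

```text
sinkL light ctr [ 488.7 -141.9] size [46.3 40.2] long axis deg 64.5 circ [ 488.7 -142. ] 28.4
sinkR light ctr [ 445.2 -261.9] size [40. 48.] long axis deg 149.2 circ [ 444.9 -261.4] 28.7
stickL light ctr [450.2  65.5] size [25.5 11.5] long axis deg 0.5 circ [450.4  65.9] 13.2
stickR light ctr [435. -38.] size [26.2 11.8] long axis deg 12.2 circ [435. -38.] 13.2
sinkL ng ctr [ 488.9 -141.8] size [46. 39.] long axis deg 64.1 circ [ 488.5 -141.3] 27.6
sinkR ng ctr [ 445.5 -261.2] size [40. 47.] long axis deg 149.9 circ [ 445.7 -261. ] 28.3
stickL ng ctr [459.3  65.2] size [51.1 18.3] long axis deg 0.4 circ [459.3  65.4] 26.1
stickR ng ctr [443.6 -36.3] size [50.5 18.6] long axis deg 11.9 circ [443.6 -37.6] 25.6
loupe ng ctr [ 489.9 -347.4] size [58.9 46.2] long axis deg 89.5 circ [ 490.4 -344. ] 33.1
[[-0.001  0.366  0.931]
 [-0.001  0.931 -0.366]
 [-1.    -0.002 -0.   ]]
cam pos [137.5 562.8 385.1] [[0.365, 0.931, -0.002], [0.895, -0.35, 0.278], [0.258, -0.103, -0.961]] 332.2568959695546
```

View pics/w0.png

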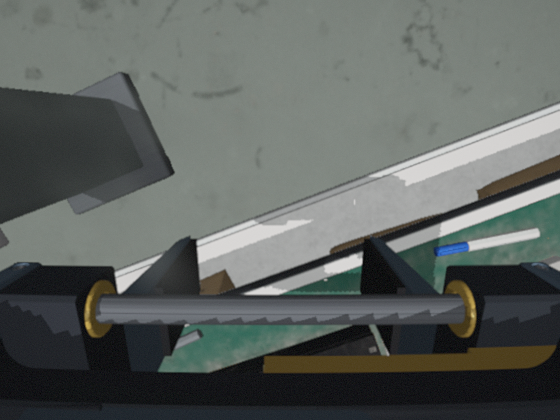

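```bash
python3 - <<'E'
from h import *
z=np.load("top0.npz"); d=z["d"]; cp=optics.camera_params("top"); X=cloud(cp,d)
print("cam",(-cp["R"].T@cp["t"]).round(0))
T={"sticks":[(131,47),(294,41),(133,200),(298,194)],"loupes":[(358,28),(518,40),(346,180),(511,190)],"sinks":[(542,44),(704,40),(549,195),(712,188)]}
for n,c in T.items():
    uv=(np.array(c)+.5)/2.8-.5+[130,145]
    W=plane(cp,uv,16)[:,:2]; fl,fr,nl,nr=W
    ex=((fl+fr)-(nl+nr))/2; L=np.linalg.norm(ex); a=np.degrees(np.arctan2(ex[1],ex[0]))
    ey=(fl-fr); b=np.degrees(np.arctan2(-ey[0],ey[1]))
    yaw=np.radians((a+b)/2); u=np.array([np.cos(yaw),np.sin(yaw)])
    o=(fl+fr)/2-94*u; o2=(nl+nr)/2+48*u
    v=np.array([-u[1],u[0]])
    print(n,W.round(0).tolist(),"L",L.round(1),"W",np.linalg.norm(ey).round(1),"yaw",a.round(1),b.round(1),"o",o.round(1),o2.round(1),"L bay",((o+o2)/2+36.5*v).round(1),"R bay",((o+o2)/2-36.5*v).round(1))
# tall things near
m=(X[:,:,2]>70)&(d>0)&(X[:,:,0]<800)&(X[:,:,1]<330)&(X[:,:,1]>-450)
P=X[m]
for y0 in range(100,330,25):
    q=P[(P[:,1]>=y0)&(P[:,1]<y0+25)]
    if len(q): print(y0,len(q),"xmin",np.percentile(q[:,0],1).round(0),"zmax",np.percentile(q[:,2],98).round(0))
P=X[m&(X[:,:,1]<100)]; print(len(P), P.min(0) if len(P) else "")
# loupe: points near the top of it
c=X[225:265,365:400].reshape(-1,3); q=c[c[:,2]>33]
print("loupe top",len(q),cv2.minEnclosingCircle(q[:,:2].astype(np.float32)),q.mean(0))
c=X[238:275,140:180].reshape(-1,3); q=c[c[:,2]>33]
print("spool top",len(q),cv2.minEnclosingCircle(q[:,:2].astype(np.float32)),q.mean(0))
E
```

```text
cam [ 407.  -79. 1083.]
sticks [[694.0, 166.0], [703.0, 18.0], [553.0, 157.0], [562.0, 10.0]] L 141.4 W 148.6 yaw 3.4 3.5 o [604.7  86.3] [605.2  86.4] L bay [602.7 122.8] R bay [607.2  49.9]
loupes [[717.0, -40.0], [709.0, -188.0], [575.0, -33.0], [569.0, -182.0]] L 140.7 W 147.5 yaw -2.6 -3.0 o [ 619.1 -109.5] [ 620.3 -110.1] L bay [621.5 -73.4] R bay [ 617.9 -146.3]
sinks [[706.0, -210.0], [714.0, -360.0], [566.0, -217.0], [575.0, -366.0]] L 139.4 W 150.5 yaw 2.6 2.9 o [ 615.9 -289.5] [ 618.4 -289. ] L bay [ 615.4 -252.8] R bay [ 618.9 -325.7]
100 133 xmin 779.0 zmax 149.0
125 127 xmin 779.0 zmax 149.0
150 371 xmin 656.0 zmax 249.0
175 414 xmin 661.0 zmax 249.0
200 399 xmin 667.0 zmax 249.0
225 410 xmin 674.0 zmax 249.0
250 415 xmin 681.0 zmax 249.0
275 572 xmin 614.0 zmax 250.0
300 611 xmin 615.0 zmax 249.0
325 129 xmin 616.0 zmax 250.0
2748 [  93.95700964 -421.57508452   70.07907653]
loupe top 95 ((449.129150390625, -227.46119689941406), 153.92369079589844) [ 483.61021349 -346.77087497   92.29720966]
spool top 377 ((431.16534423828125, 68.42683410644531), 149.9126739501953) [451.10814246 182.62198701  64.11478357]
```

Both tray edges give the same poses. The tall panel starts at y≥150, x≥656, so for the sticks I'll keep the jaws along y. I'll move over towards stick L first.

```bash
R='{"translation":[1.8,-3.6,0],"delta_rot":[0,0,0.075]}'; true
python3 -m creep '[{"translation":[1.5,-3.7,0],"delta_rot":[0,0,0.075]},{"translation":[1.5,-3.7,0],"delta_rot":[0,0,0.075]},{"translation":[1.5,-3.7,0],"delta_rot":[0,0,0.075]},{"translation":[1.5,-3.7,0],"delta_rot":[0,0,0.075]},{"translation":[1.5,-3.7,0],"delta_rot":[0,0,0.075]}]' 0
python3 -m creep '[{"translation":[1.5,-3.7,0],"delta_rot":[0,0,0]},{"translation":[1.5,-3.7,0],"delta_rot":[0,0,0]},{"translation":[1.5,-3.7,0],"delta_rot":[0,0,0]},{"translation":[1.5,-3.7,0],"delta_rot":[0,0,0]},{"translation":[1.5,-3.7,0],"delta_rot":[0,0,0]}]'
python3 -m creep '[{"translation":[1.5,-3.0,0],"delta_rot":[0,0,0]},{"translation":[1.5,-3.0,0],"delta_rot":[0,0,0]},{"translation":[1.0,-2.0,0],"delta_rot":[0,0,0]},{"translation":[0,0,0],"delta_rot":[0,0,0]}]'
```

```text
time_s: 0.57
ee_pos: [285.6, 348.2, 227.7]
ee_rot: [-110.4, 90.0, -110.1]
force: [0.7, 0.1, 0.6]
gripper_width: 60.4
time_s: 0.98
ee_pos: [360.5, 163.2, 228.0]
ee_rot: [33.4, 90.0, 33.4]
force: [1.2, -0.5, -0.8]
gripper_width: 46.1
time_s: 1.32
ee_pos: [401.9, 82.1, 227.9]
ee_rot: [-59.0, 89.9, -59.2]
force: [0.3, 0.5, -0.2]
gripper_width: 45.9
```

```bash
cat >> h.py <<'E'
from scipy.spatial.transform import Rotation as Ro
def st():
    s=readout.state(); R=Ro.from_euler("xyz",s["ee_rot"],degrees=True).as_matrix()
    print("t",round(s["time_s"],2),"pos",s["ee_pos"].round(1),"jaw",np.degrees(np.arctan2(R[1,1],R[0,1])).round(2),"down",R[:,0].round(3),"F",s["force"].round(1),"w",round(s["gripper_width"],1),"j6",s["qpos"][5].round(0)); return s
E
python3 - <<'E'
from h import *
st()
w,dw=optics.grab_frame("wrist"); cw=optics.camera_params("wrist"); cv2.imwrite("pics/w1.png",w[:,:,::-1])
print(proj(cw,[[459.3,65.3,8],[452,65,8]]))
E
```

```text
t 1.32 pos [401.9  82.1 227.9] jaw 89.75 down [ 0.001 -0.001 -1.   ] F [ 0.3  0.5 -0.2] w 45.9 j6 -80.0
[[265.42410294 237.21633838]
 [265.08401931 231.4876343 ]]
```

View pics/w1.png

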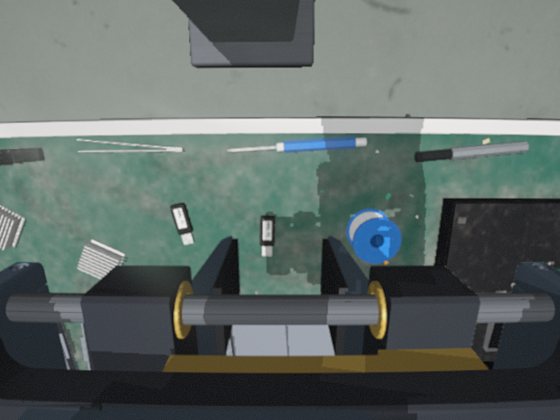

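The wrist view shows stick L at (267,235), predicted at (265,237), and stick R at (182,224). I'll measure both in this view to cross-check.

```bash
cat >> h.py <<'E'
def meas(p,cp,box,zz,th=12,lo=None):
    x0,y0,x1,y1=box; F=4
    c=cv2.resize(p[y0:y1,x0:x1],None,fx=F,fy=F,interpolation=cv2.INTER_CUBIC).astype(int)
    m=((c[:,:,1]-c[:,:,0])<th) if lo is None else (c.min(2)>lo)
    m=m.astype(np.uint8)
    m=cv2.morphologyEx(m,cv2.MORPH_CLOSE,np.ones((9,9)));m=cv2.morphologyEx(m,cv2.MORPH_OPEN,np.ones((9,9)))
    cs,_=cv2.findContours(m,cv2.RETR_EXTERNAL,cv2.CHAIN_APPROX_NONE)
    k=max(cs,key=cv2.contourArea)[:,0].astype(float)
    W=plane(cp,(k+.5)/F-.5+[x0,y0],zz)[:,:2].astype(np.float32)
    r=cv2.minAreaRect(W); b=cv2.boxPoints(r); e=[b[1]-b[0],b[2]-b[1]]; L=max(e,key=np.linalg.norm)
    print("ctr",np.round(r[0],1),"size",np.round(r[1],1),"long",round(np.degrees(np.arctan2(L[1],L[0]))%180,1))
E
python3 - <<'E'
from h import *
st()
w,dw=optics.grab_frame("wrist"); cw=optics.camera_params("wrist")
for th in (0,8,14):
  meas(w,cw,(252,205,285,262),6,th); meas(w,cw,(160,195,205,250),6,th)
E
```

```text
t 1.37 pos [401.   83.7 227.8] jaw 89.78 down [-0.  0. -1.] F [ 0.   1.  -0.3] w 45.4 j6 -80.0
ctr [459.2  66.2] size [14.3 48.6] long 179.5
ctr [444.1 -35. ] size [49.9 16.7] long 11.5
ctr [459.4  66.5] size [16.7 51.5] long 178.9
ctr [444.1 -34.9] size [51.2 18.1] long 12.8
ctr [459.5  69. ] size [22.2 52.6] long 178.9
ctr [444.1 -34.9] size [52.  19.1] long 13.0
```

```bash

python3 -m creep '[{"translation":[1.6,-0.6,-2.8],"delta_rot":[0,0,0]},{"translation":[1.6,-0.6,-3.5],"delta_rot":[0,0,0]},{"translation":[1.9,-0.6,-3.5],"delta_rot":[0,0,0]},{"translation":[0,0,-3.7],"delta_rot":[0,0,0]},{"translation":[0,0,-3.3],"delta_rot":[0,0,0]}]'
python3 -m creep '[{"translation":[0,0,-2.2],"delta_rot":[0,0,0]},{"translation":[0,0,0],"delta_rot":[0,0,0]},{"translation":[0,0,0],"delta_rot":[0,0,0]}]'
python3 - <<'E'
from h import *
st();st()
w,dw=optics.grab_frame("wrist"); cv2.imwrite("pics/w2.png",w[:,:,::-1]); st()
E
```

```text
time_s: 1.83
ee_pos: [451.5, 68.2, 58.2]
ee_rot: [104.5, 90.0, 104.6]
force: [0.3, -0.3, -0.5]
gripper_width: 45.6
time_s: 2.08
ee_pos: [450.6, 68.1, 37.5]
ee_rot: [-179.5, 89.8, -179.4]
force: [-0.2, -0.7, 1.0]
gripper_width: 46.2
t 2.08 pos [450.6  68.1  37.5] jaw 90.1 down [-0.003 -0.    -1.   ] F [-0.2 -0.7  1. ] w 46.2 j6 -83.0
t 2.08 pos [450.6  68.1  37.5] jaw 90.1 down [-0.003 -0.    -1.   ] F [-0.2 -0.7  1. ] w 46.2 j6 -83.0
t 2.13 pos [451.9  68.1  38.7] jaw 90.09 down [ 0.001  0.    -1.   ] F [ 0.3 -0.5 -0.4] w 45.6 j6 -83.0
```

View pics/w2.png

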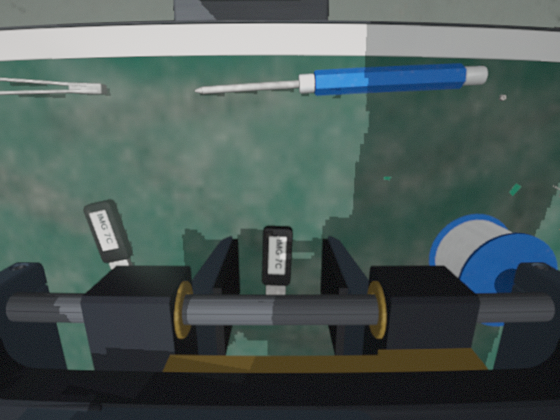

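The stick is centred between the fingers at (277,255). I'll descend and grip.

```bash

python3 -m creep '[{"translation":[0,-0.1,-1.2],"delta_rot":[0,0,0]},{"translation":[0,0,-1.0],"delta_rot":[0,0,0]},{"translation":[0,0,0],"delta_rot":[0,0,0]}]'
python3 -m creep '[{"translation":[0,0,0],"delta_rot":[0,0,0]},{"translation":[0,0,0],"delta_rot":[0,0,0]},{"translation":[0,0,0],"delta_rot":[0,0,0]},{"translation":[0,0,0],"delta_rot":[0,0,0]},{"translation":[0,0,0],"delta_rot":[0,0,0]}]' -0.9 20
python3 -m creep '[{"translation":[0,0,1],"delta_rot":[0,0,0]},{"translation":[0,0,2],"delta_rot":[0,0,0]},{"translation":[0,0,3],"delta_rot":[0,0,0]},{"translation":[0,0,3],"delta_rot":[0,0,0]}]'
python3 - <<'E'
from h import *
st()
w,dw=optics.grab_frame("wrist"); cv2.imwrite("pics/w3.png",w[:,:,::-1]); st()
E
```

```text
time_s: 2.38
ee_pos: [451.9, 66.6, 16.8]
ee_rot: [14.5, 89.9, 14.6]
force: [0.1, -0.2, -0.5]
gripper_width: 45.6
time_s: 2.8
ee_pos: [452.0, 66.2, 16.6]
ee_rot: [12.8, 89.9, 12.8]
force: [-1.5, 1.0, 4.1]
gripper_width: 17.8
time_s: 3.13
ee_pos: [450.7, 66.0, 106.6]
ee_rot: [-175.7, 89.9, -175.6]
force: [0.3, 0.1, 0.1]
gripper_width: 17.7
t 3.13 pos [450.7  66.  106.6] jaw 90.01 down [-0.002 -0.    -1.   ] F [0.3 0.1 0.1] w 17.7 j6 -83.0
t 3.18 pos [454.8  66.5 112.2] jaw 90.01 down [ 0.01   0.001 -1.   ] F [1.1 0.4 3.1] w 18.0 j6 -83.0
```

View pics/w3.png

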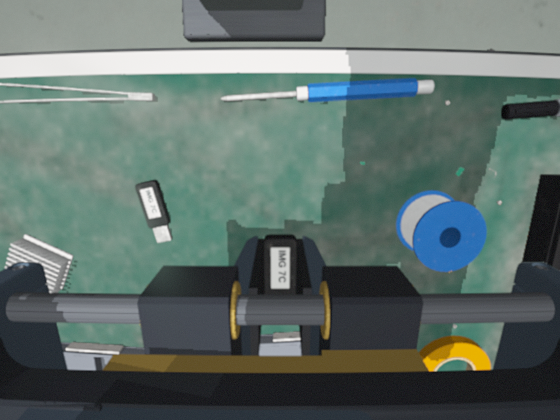

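```bash

python3 -m creep '[{"translation":[3.5,1.3,0],"delta_rot":[0,0,0.015]},{"translation":[3.5,1.4,0],"delta_rot":[0,0,0.015]},{"translation":[3.5,1.4,0],"delta_rot":[0,0,0.015]},{"translation":[3.5,1.4,0],"delta_rot":[0,0,0.015]},{"translation":[0,0,0],"delta_rot":[0,0,0]}]'
python3 -m creep '[{"translation":[0,0,-2.5],"delta_rot":[0,0,0]},{"translation":[0,0,-2.5],"delta_rot":[0,0,0]},{"translation":[0,0,-1],"delta_rot":[0,0,0]},{"translation":[0,0,0],"delta_rot":[0,0,0]}]'
python3 - <<'E'
from h import *
st()
w,dw=optics.grab_frame("wrist"); cv2.imwrite("pics/w4.png",w[:,:,::-1]); st()
E
```

```text
time_s: 3.6
ee_pos: [598.4, 123.5, 105.9]
ee_rot: [11.8, 89.5, 15.3]
force: [-0.5, 1.1, -0.1]
gripper_width: 17.5
time_s: 3.93
ee_pos: [589.0, 120.5, 43.2]
ee_rot: [-173.5, 89.6, -170.0]
force: [-0.9, 0.6, -0.1]
gripper_width: 17.9
t 3.93 pos [589.  120.5  43.2] jaw 93.44 down [-0.006 -0.001 -1.   ] F [-0.9  0.6 -0.1] w 17.9 j6 -83.0
t 3.98 pos [590.4 120.8  45. ] jaw 93.44 down [-0.003 -0.    -1.   ] F [ 0.4  0.2 -0.2] w 17.9 j6 -83.0
```

View pics/w4.png

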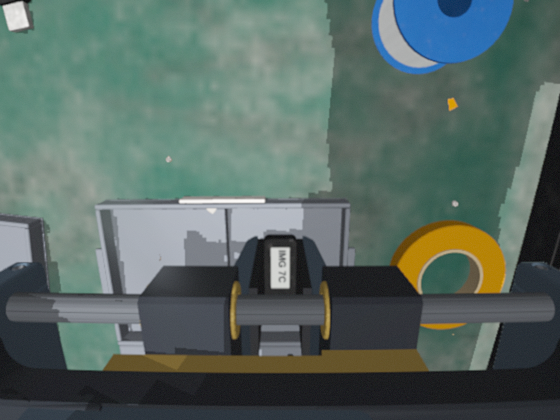

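The stick is over the left bay, at (280,265) between the divider at 228 and the wall at 348. I'll lower and release.

```bash

python3 -m creep '[{"translation":[0,0.1,-1.3],"delta_rot":[0,0,0]},{"translation":[0,0,-1],"delta_rot":[0,0,0]},{"translation":[0,0,-0.3],"delta_rot":[0,0,0]},{"translation":[0,0,0],"delta_rot":[0,0,0]},{"translation":[0,0,0],"delta_rot":[0,0,0]}]'
python3 -m creep '[{"translation":[0,0,0],"delta_rot":[0,0,0]},{"translation":[0,0,0],"delta_rot":[0,0,0]},{"translation":[0,0,0],"delta_rot":[0,0,0]}]' -0.38
python3 -m creep '[{"translation":[0,0,1],"delta_rot":[0,0,0]},{"translation":[0,0,2],"delta_rot":[0,0,0]},{"translation":[0,0,3],"delta_rot":[0,0,0]},{"translation":[0,0,4],"delta_rot":[0,0,0]},{"translation":[0,0,0],"delta_rot":[0,0,0]}]'
python3 - <<'E'
from h import *
st()
w,dw=optics.grab_frame("wrist"); cv2.imwrite("pics/w5.png",w[:,:,::-1]); st()
E
```

```text
time_s: 4.4
ee_pos: [591.9, 122.1, 20.7]
ee_rot: [11.8, 89.9, 15.2]
force: [0.2, 0.7, 0.0]
gripper_width: 17.7
time_s: 4.65
ee_pos: [591.7, 122.1, 20.4]
ee_rot: [13.5, 90.0, 16.9]
force: [-0.2, -0.5, 0.5]
gripper_width: 28.1
time_s: 5.07
ee_pos: [596.1, 123.0, 128.4]
ee_rot: [7.5, 89.1, 10.9]
force: [2.0, 0.2, 1.6]
gripper_width: 28.4
t 5.07 pos [596.1 123.  128.4] jaw 93.46 down [ 0.015  0.003 -1.   ] F [2.  0.2 1.6] w 28.4 j6 -83.0
t 5.12 pos [594.6 122.7 125.4] jaw 93.45 down [ 0.011  0.002 -1.   ] F [-0.7  0.5 -0.4] w 28.1 j6 -83.0
```

View pics/w5.png

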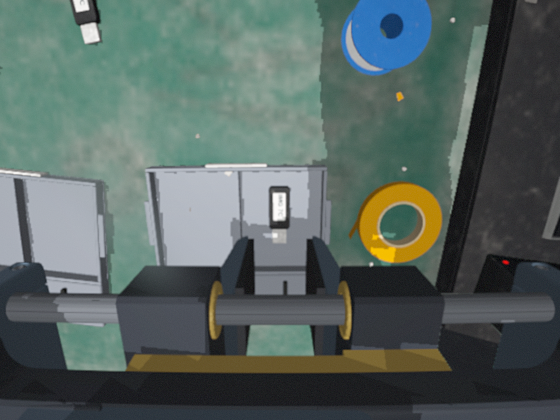

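Stick L lies flat in its bay at (280,210). Next is stick R.

```bash

python3 -m creep '[{"translation":[-2.5,-2.6,0],"delta_rot":[0,0,0.03]},{"translation":[-2.6,-2.6,0],"delta_rot":[0,0,0.03]},{"translation":[-2.6,-2.7,0],"delta_rot":[0,0,0.03]},{"translation":[-2.6,-2.7,0],"delta_rot":[0,0,0.03]},{"translation":[-2.6,-2.7,0],"delta_rot":[0,0,0.037]}]' 0
python3 -m creep '[{"translation":[-2.6,-2.6,-2],"delta_rot":[0,0,0]},{"translation":[0,0,-3],"delta_rot":[0,0,0]},{"translation":[0,0,-3],"delta_rot":[0,0,0]},{"translation":[0,0,0],"delta_rot":[0,0,0]},{"translation":[0,0,0],"delta_rot":[0,0,0]}]'
python3 - <<'E'
from h import *
st()
w,dw=optics.grab_frame("wrist"); cv2.imwrite("pics/w6.png",w[:,:,::-1]); st()
E
```

```text
time_s: 5.53
ee_pos: [460.5, -11.8, 119.5]
ee_rot: [167.6, 89.9, -179.8]
force: [0.6, -1.2, -0.1]
gripper_width: 45.4
time_s: 5.95
ee_pos: [435.4, -36.7, 39.3]
ee_rot: [159.7, 89.8, 172.1]
force: [0.5, -0.5, 0.3]
gripper_width: 45.3
t 5.95 pos [435.4 -36.7  39.3] jaw 102.43 down [-0.004  0.001 -1.   ] F [ 0.5 -0.5  0.3] w 45.3 j6 -109.0
t 6.0 pos [436.9 -36.7  40.4] jaw 102.46 down [-0.  0. -1.] F [ 0.3  1.  -0.2] w 45.5 j6 -109.0
```

View pics/w6.png

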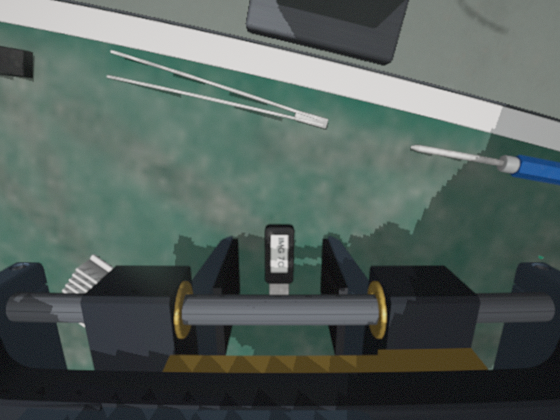

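Stick R is centred and aligned at (280,255). I'll descend, grip and lift.

```bash

python3 -m creep '[{"translation":[0,0,-1.3],"delta_rot":[0,0,0]},{"translation":[0,0,-1.1],"delta_rot":[0,0,0]},{"translation":[0,0,0],"delta_rot":[0,0,0]}]'
python3 -m creep '[{"translation":[0,0,0],"delta_rot":[0,0,0]},{"translation":[0,0,0],"delta_rot":[0,0,0]},{"translation":[0,0,0],"delta_rot":[0,0,0]},{"translation":[0,0,0],"delta_rot":[0,0,0]},{"translation":[0,0,0],"delta_rot":[0,0,0]}]' -0.9 20
python3 -m creep '[{"translation":[0,0,1],"delta_rot":[0,0,0]},{"translation":[0,0,2],"delta_rot":[0,0,0]},{"translation":[0,0,3],"delta_rot":[0,0,0]},{"translation":[0,0,3],"delta_rot":[0,0,0]},{"translation":[3.0,1.5,0],"delta_rot":[0,0,-0.03]}]'
python3 -m creep '[{"translation":[3.3,1.8,0],"delta_rot":[0,0,-0.03]},{"translation":[3.3,1.8,0],"delta_rot":[0,0,-0.03]},{"translation":[3.3,1.8,0],"delta_rot":[0,0,-0.03]},{"translation":[3.3,1.8,0],"delta_rot":[0,0,-0.037]},{"translation":[0,0,0],"delta_rot":[0,0,0]}]'
python3 -m creep '[{"translation":[0,0,-2.5],"delta_rot":[0,0,0]},{"translation":[0,0,-2.5],"delta_rot":[0,0,0]},{"translation":[0,0,-1],"delta_rot":[0,0,0]},{"translation":[0,0,0],"delta_rot":[0,0,0]}]'
python3 - <<'E'
from h import *
st()
w,dw=optics.grab_frame("wrist"); cv2.imwrite("pics/w7.png",w[:,:,::-1]); st()
E
```

```text
time_s: 6.25
ee_pos: [437.1, -36.4, 16.3]
ee_rot: [36.8, 90.0, 49.2]
force: [-0.1, 0.2, 0.3]
gripper_width: 45.7
time_s: 6.67
ee_pos: [437.1, -36.8, 16.7]
ee_rot: [-12.4, 89.9, 0.0]
force: [-0.8, 0.5, 4.1]
gripper_width: 17.6
time_s: 7.08
ee_pos: [465.1, -23.2, 111.0]
ee_rot: [-29.3, 89.7, -18.7]
force: [-0.5, -0.5, -0.6]
gripper_width: 17.9
time_s: 7.5
ee_pos: [605.0, 53.3, 106.2]
ee_rot: [10.5, 89.6, 14.0]
force: [1.0, -0.0, 0.8]
gripper_width: 18.0
time_s: 7.83
ee_pos: [596.1, 49.9, 43.5]
ee_rot: [179.6, 89.6, -177.0]
force: [-0.2, 0.1, -0.2]
gripper_width: 17.3
t 7.83 pos [596.1  49.9  43.5] jaw 93.45 down [-0.006 -0.    -1.   ] F [-0.2  0.1 -0.2] w 17.3 j6 -90.0
t 7.88 pos [597.5  50.   45.2] jaw 93.44 down [-0.003 -0.    -1.   ] F [-0.3 -0.5 -0.3] w 17.8 j6 -90.0
```

View pics/w7.png

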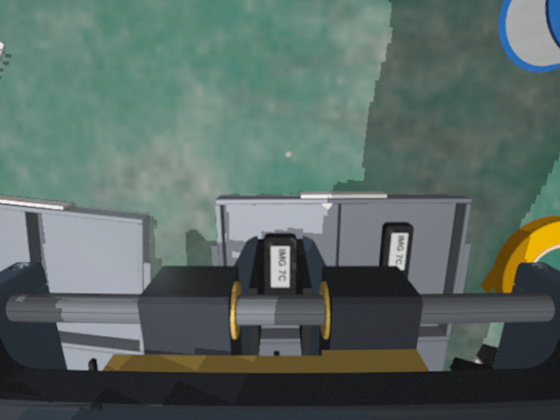

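Stick R is over the right bay, between the wall at 222 and the divider at 338. I'll lower and release.

```bash

python3 -m creep '[{"translation":[0,0,-1.3],"delta_rot":[0,0,0]},{"translation":[0,0,-1],"delta_rot":[0,0,0]},{"translation":[0,0,-0.3],"delta_rot":[0,0,0]},{"translation":[0,0,0],"delta_rot":[0,0,0]},{"translation":[0,0,0],"delta_rot":[0,0,0]}]'
python3 -m creep '[{"translation":[0,0,0],"delta_rot":[0,0,0]},{"translation":[0,0,0],"delta_rot":[0,0,0]},{"translation":[0,0,0],"delta_rot":[0,0,0]}]' -0.38
python3 -m creep '[{"translation":[0,0,1],"delta_rot":[0,0,0]},{"translation":[0,0,2],"delta_rot":[0,0,0]},{"translation":[0,0,3],"delta_rot":[0,0,0]},{"translation":[0,0,4],"delta_rot":[0,0,0]},{"translation":[0,0,0],"delta_rot":[0,0,0]}]'
python3 - <<'E'
from h import *
st()
w,dw=optics.grab_frame("wrist"); cv2.imwrite("pics/w8.png",w[:,:,::-1]); st()
E
```

```text
time_s: 8.3
ee_pos: [599.0, 50.2, 20.8]
ee_rot: [5.7, 89.9, 9.2]
force: [0.3, -0.0, 0.2]
gripper_width: 18.0
time_s: 8.55
ee_pos: [598.8, 50.2, 20.5]
ee_rot: [6.3, 90.0, 9.7]
force: [0.1, 0.1, -0.7]
gripper_width: 28.1
time_s: 8.97
ee_pos: [603.3, 50.5, 128.5]
ee_rot: [0.6, 89.1, 4.0]
force: [1.3, -0.3, 1.3]
gripper_width: 28.3
t 8.97 pos [603.3  50.5 128.5] jaw 93.45 down [ 0.015  0.001 -1.   ] F [ 1.3 -0.3  1.3] w 28.3 j6 -90.0
t 9.02 pos [601.8  50.4 125.5] jaw 93.45 down [ 0.011  0.001 -1.   ] F [-0.2 -1.   0.1] w 28.0 j6 -90.0
```

View pics/w8.png

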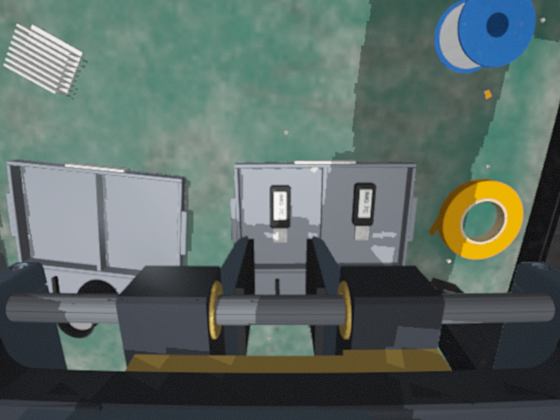

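Both sticks are in and lying flat. Next is sink L. I'll turn the jaws to about -26° on the way over.

```bash

python3 -m creep '[{"translation":[-0.65,-1.13,0],"delta_rot":[0,0,-0.122]},{"translation":[-0.65,-1.13,0],"delta_rot":[0,0,-0.122]},{"translation":[-0.65,-1.13,0],"delta_rot":[0,0,-0.122]},{"translation":[-0.65,-1.13,0],"delta_rot":[0,0,-0.122]},{"translation":[-0.65,-1.13,0],"delta_rot":[0,0,-0.122]}]' 0.45
python3 -m creep '[{"translation":[-0.65,-1.13,0],"delta_rot":[0,0,-0.122]},{"translation":[-0.65,-1.13,0],"delta_rot":[0,0,-0.122]},{"translation":[-0.65,-1.13,0],"delta_rot":[0,0,-0.122]},{"translation":[-0.65,-1.13,0],"delta_rot":[0,0,-0.122]},{"translation":[-0.65,-1.13,0],"delta_rot":[0,0,-0.122]}]'
python3 -m creep '[{"translation":[-0.65,-1.13,0],"delta_rot":[0,0,-0.122]},{"translation":[-0.65,-1.13,0],"delta_rot":[0,0,-0.122]},{"translation":[-0.65,-1.13,0],"delta_rot":[0,0,-0.122]},{"translation":[-0.65,-1.13,0],"delta_rot":[0,0,-0.122]},{"translation":[-0.65,-1.13,0],"delta_rot":[0,0,-0.122]}]'
python3 -m creep '[{"translation":[-0.65,-1.13,0],"delta_rot":[0,0,-0.122]},{"translation":[-0.65,-1.13,0],"delta_rot":[0,0,-0.122]},{"translation":[0,0,0],"delta_rot":[0,0,0]},{"translation":[0,0,0],"delta_rot":[0,0,0]}]'
python3 - <<'E'
from h import *
st()
w,dw=optics.grab_frame("wrist"); cv2.imwrite("pics/w9.png",w[:,:,::-1]); st()
cw=optics.camera_params("wrist"); print(proj(cw,[[488.8,-141.9,15],[445.2,-261.5,15],[488,-353,38]]).round(0))
E
```

```text
time_s: 9.43
ee_pos: [565.1, -6.7, 119.5]
ee_rot: [-152.5, 89.9, 175.7]
force: [0.3, 0.3, -0.1]
gripper_width: 58.7
time_s: 9.85
ee_pos: [532.6, -63.2, 119.6]
ee_rot: [-122.8, 89.9, 170.4]
force: [-1.4, -0.3, -0.1]
gripper_width: 66.4
time_s: 10.27
ee_pos: [500.2, -119.6, 119.6]
ee_rot: [-92.7, 89.9, 165.5]
force: [0.1, 0.1, -0.6]
gripper_width: 66.3
time_s: 10.6
ee_pos: [487.7, -141.9, 119.8]
ee_rot: [-103.4, 90.0, 141.3]
force: [0.3, -0.4, 0.1]
gripper_width: 66.0
t 10.6 pos [ 487.7 -141.9  119.8] jaw -25.28 down [-0.001  0.001 -1.   ] F [ 0.3 -0.4  0.1] w 66.0 j6 8.0
t 10.65 pos [ 488.  -141.6  119.9] jaw -25.25 down [-0.  0. -1.] F [0.2 0.3 0.8] w 66.2 j6 8.0
[[280. 217.]
 [292. 347.]
 [375. 419.]]
```

View pics/w9.png

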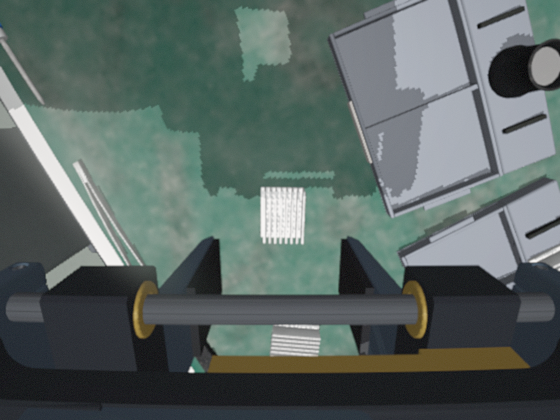

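Sink L is centred and square to the jaws at (283,215). I'll descend and grip.

```bash

python3 -m creep '[{"translation":[0,0,-2.5],"delta_rot":[0,0,0]},{"translation":[0,0,-3],"delta_rot":[0,0,0]},{"translation":[0,0,-2.6],"delta_rot":[0,0,0]},{"translation":[0.1,0,-1.4],"delta_rot":[0,0,0]},{"translation":[0,0,-0.6],"delta_rot":[0,0,0]}]'
python3 -m creep '[{"translation":[0,0,0],"delta_rot":[0,0,0]},{"translation":[0,0,0],"delta_rot":[0,0,0]},{"translation":[0,0,0],"delta_rot":[0,0,0]},{"translation":[0,0,0],"delta_rot":[0,0,0]},{"translation":[0,0,0],"delta_rot":[0,0,0]}]' -0.5 20
python3 -m creep '[{"translation":[0,0,0],"delta_rot":[0,0,0]},{"translation":[0,0,1.5],"delta_rot":[0,0,0]},{"translation":[0,0,2.5],"delta_rot":[0,0,0]},{"translation":[0,0,3],"delta_rot":[0,0,0]},{"translation":[0,0,2],"delta_rot":[0,0,0]}]'
python3 - <<'E'
from h import *
st()
w,dw=optics.grab_frame("wrist"); cv2.imwrite("pics/w10.png",w[:,:,::-1]); st()
E
```

```text
time_s: 11.07
ee_pos: [488.1, -140.6, 16.7]
ee_rot: [-85.3, 89.8, 159.5]
force: [0.1, 0.2, 0.1]
gripper_width: 66.2
time_s: 11.48
ee_pos: [489.8, -142.0, 20.1]
ee_rot: [98.1, 89.9, -17.3]
force: [0.4, -0.9, -0.3]
gripper_width: 35.4
time_s: 11.9
ee_pos: [489.7, -142.1, 111.4]
ee_rot: [97.9, 89.9, -17.5]
force: [0.5, -1.0, -0.9]
gripper_width: 33.3
t 11.9 pos [ 489.7 -142.1  111.4] jaw -25.38 down [ 0.002 -0.001 -1.   ] F [ 0.5 -1.  -0.9] w 33.3 j6 8.0
t 11.95 pos [ 491.9 -142.8  114.7] jaw -25.39 down [ 0.009 -0.003 -1.   ] F [ 0.8 -0.2  2.8] w 33.6 j6 8.0
```

View pics/w10.png

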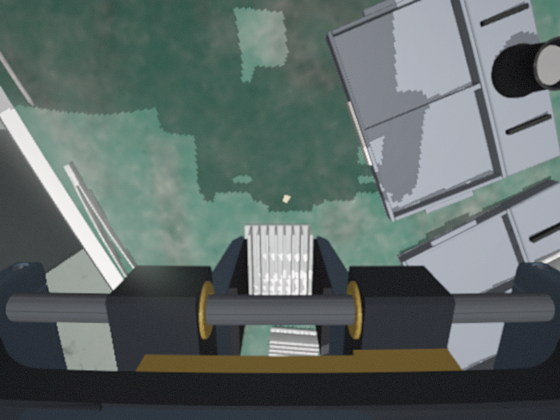

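```bash
python3 - <<'E'
from h import *
s=st(); cw=optics.camera_params("wrist")
w,d=optics.grab_frame("wrist"); X=cloud(cw,d)
R=Ro.from_euler("xyz",s["ee_rot"],degrees=True).as_matrix()
P=(X-s["ee_pos"])@R  # tool frame
for v in range(222,296,6): print(v,[tuple(P[v,u].round(0).astype(int)) for u in range(248,314,8)])
E
```

```text
t 11.95 pos [ 491.9 -142.8  114.7] jaw -25.39 down [ 0.009 -0.003 -1.   ] F [ 0.8 -0.2  2.8] w 33.6 j6 8.0
222 [(np.int64(111), np.int64(-26), np.int64(6)), (np.int64(110), np.int64(-19), np.int64(6)), (np.int64(112), np.int64(-13), np.int64(6)), (np.int64(111), np.int64(-6), np.int64(6)), (np.int64(112), np.int64(1), np.int64(6)), (np.int64(112), np.int64(8), np.int64(6)), (np.int64(111), np.int64(14), np.int64(6)), (np.int64(112), np.int64(21), np.int64(6)), (np.int64(112), np.int64(28), np.int64(6))]
228 [(np.int64(15), np.int64(-17), np.int64(-21)), (np.int64(16), np.int64(-13), np.int64(-20)), (np.int64(15), np.int64(-8), np.int64(-20)), (np.int64(15), np.int64(-4), np.int64(-21)), (np.int64(15), np.int64(1), np.int64(-20)), (np.int64(16), np.int64(5), np.int64(-20)), (np.int64(15), np.int64(9), np.int64(-20)), (np.int64(14), np.int64(14), np.int64(-21)), (np.int64(112), np.int64(28), np.int64(12))]
234 [(np.int64(1), np.int64(-16), np.int64(-22)), (np.int64(15), np.int64(-13), np.int64(-17)), (np.int64(16), np.int64(-8), np.int64(-17)), (np.int64(15), np.int64(-4), np.int64(-17
[... 3530 characters left out ...]
int64(-8), np.int64(16)), (np.int64(15), np.int64(-4), np.int64(16)), (np.int64(15), np.int64(1), np.int64(16)), (np.int64(15), np.int64(5), np.int64(16)), (np.int64(16), np.int64(10), np.int64(17)), (np.int64(16), np.int64(15), np.int64(16)), (np.int64(-3), np.int64(17), np.int64(6))]
294 [(np.int64(-77), np.int64(-8), np.int64(-32)), (np.int64(-78), np.int64(-6), np.int64(-33)), (np.int64(-78), np.int64(-4), np.int64(-33)), (np.int64(-79), np.int64(-2), np.int64(-33)), (np.int64(-78), np.int64(1), np.int64(-33)), (np.int64(-79), np.int64(3), np.int64(-33)), (np.int64(-79), np.int64(5), np.int64(-33)), (np.int64(-78), np.int64(7), np.int64(-32)), (np.int64(-78), np.int64(9), np.int64(-33))]
```

The sink is held level: its base is flat at tool x=15 and the fin tops are at 0. I'll carry it to the left bay of the sinks tray.

```bash

python3 -m creep '[{"translation":[2.5,-2.2,0],"delta_rot":[0,0,0.098]},{"translation":[2.5,-2.2,0],"delta_rot":[0,0,0.098]},{"translation":[2.5,-2.2,0],"delta_rot":[0,0,0.098]},{"translation":[2.5,-2.2,0],"delta_rot":[0,0,0.098]},{"translation":[2.5,-2.2,0],"delta_rot":[0,0,0.098]}]'
python3 -m creep '[{"translation":[0,0,0],"delta_rot":[0,0,0]},{"translation":[0,0,-2.5],"delta_rot":[0,0,0]},{"translation":[0,0,-2.5],"delta_rot":[0,0,0]},{"translation":[0,0,-0.5],"delta_rot":[0,0,0]},{"translation":[0,0,0],"delta_rot":[0,0,0]}]'
python3 - <<'E'
from h import *
st()
w,dw=optics.grab_frame("wrist"); cv2.imwrite("pics/w11.png",w[:,:,::-1]); st()
E
```

```text
time_s: 12.42
ee_pos: [614.3, -252.7, 107.6]
ee_rot: [-117.5, 89.9, 155.5]
force: [0.4, -0.1, 0.3]
gripper_width: 33.7
time_s: 12.83
ee_pos: [611.8, -250.8, 50.9]
ee_rot: [-116.4, 89.6, 156.3]
force: [0.3, -0.4, -0.2]
gripper_width: 33.5
t 12.83 pos [ 611.8 -250.8   50.9] jaw 2.67 down [-0.006  0.003 -1.   ] F [ 0.3 -0.4 -0.2] w 33.5 j6 -26.0
t 12.88 pos [ 613.2 -251.4   53. ] jaw 2.68 down [-0.003  0.001 -1.   ] F [-0.3 -0.4 -1.3] w 33.5 j6 -26.0
```

View pics/w11.png

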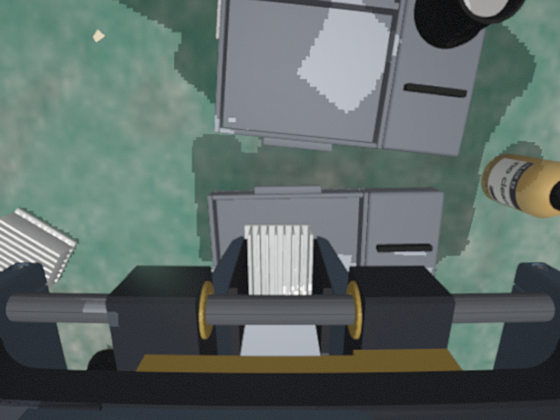

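The sink is over the left bay, centred on 280 between walls at 212 and 362. I'll lower and release.

```bash

python3 -m creep '[{"translation":[0.2,0,-1.5],"delta_rot":[0,0,0]},{"translation":[0,0,-1],"delta_rot":[0,0,0]},{"translation":[0,0,-0.6],"delta_rot":[0,0,0]},{"translation":[0,0,0],"delta_rot":[0,0,0]},{"translation":[0,0,0],"delta_rot":[0,0,0]}]'
python3 -m creep '[{"translation":[0,0,0],"delta_rot":[0,0,0]},{"translation":[0,0,0],"delta_rot":[0,0,0]},{"translation":[0,0,0],"delta_rot":[0,0,0]},{"translation":[0,0,0],"delta_rot":[0,0,0]}]' 0.1
python3 -m creep '[{"translation":[0,0,1],"delta_rot":[0,0,0]},{"translation":[0,0,2],"delta_rot":[0,0,0]},{"translation":[0,0,3],"delta_rot":[0,0,0]},{"translation":[0,0,3],"delta_rot":[0,0,0]},{"translation":[0,0,0],"delta_rot":[0,0,0]}]'
python3 - <<'E'
from h import *
st()
w,dw=optics.grab_frame("wrist"); cv2.imwrite("pics/w12.png",w[:,:,::-1]); st()
cw=optics.camera_params("wrist")
meas(w,cw,(0,0,90,300),15,lo=120)
E
```

```text
time_s: 13.3
ee_pos: [616.3, -251.9, 23.6]
ee_rot: [67.1, 90.0, -20.2]
force: [0.3, -0.3, -0.1]
gripper_width: 32.9
time_s: 13.63
ee_pos: [616.2, -252.0, 23.4]
ee_rot: [68.1, 90.0, -19.2]
force: [0.1, -0.2, -0.4]
gripper_width: 50.4
time_s: 14.05
ee_pos: [619.8, -253.4, 120.8]
ee_rot: [64.5, 89.2, -22.8]
force: [1.4, -1.0, 1.3]
gripper_width: 49.8
t 14.05 pos [ 619.8 -253.4  120.8] jaw 2.69 down [ 0.012 -0.005 -1.   ] F [ 1.4 -1.   1.3] w 49.8 j6 -26.0
t 14.1 pos [ 618.5 -252.9  117.9] jaw 2.69 down [ 0.008 -0.004 -1.   ] F [-0.2  0.9  0.1] w 50.4 j6 -26.0
ctr [ 436.1 -280. ] size [97.5 46.7] long 83.3
```

View pics/w12.png

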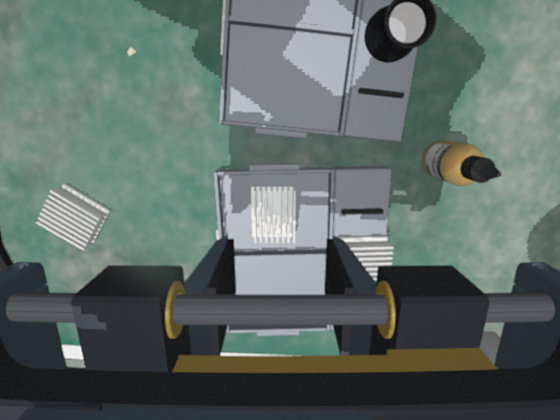

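Sink L is flat in its bay at (273,215). Next I'll measure sink R from this view.

```bash
python3 - <<'E'
from h import *
st()
w,dw=optics.grab_frame("wrist"); cw=optics.camera_params("wrist")
for lo in (110,130): meas(w,cw,(28,175,118,255),15,lo=lo)
E
```

```text
t 14.1 pos [ 618.5 -252.9  117.9] jaw 2.69 down [ 0.008 -0.004 -1.   ] F [-0.2  0.9  0.1] w 50.4 j6 -26.0
ctr [ 448.8 -258.2] size [79.7 68.7] long 2.3
ctr [ 446.3 -260.4] size [46.5 51. ] long 149.5
```

```bash

python3 -m creep '[{"translation":[-1.9,-0.1,0],"delta_rot":[0,0,0.11]},{"translation":[-1.9,-0.1,0],"delta_rot":[0,0,0.11]},{"translation":[-1.9,-0.1,0],"delta_rot":[0,0,0.11]},{"translation":[-1.9,-0.1,0],"delta_rot":[0,0,0.11]},{"translation":[-1.9,-0.1,0],"delta_rot":[0,0,0.11]}]' 0.45
python3 -m creep '[{"translation":[-1.9,-0.1,0],"delta_rot":[0,0,0.11]},{"translation":[-1.9,-0.1,0],"delta_rot":[0,0,0.11]},{"translation":[-1.9,-0.1,0],"delta_rot":[0,0,0.11]},{"translation":[-1.9,-0.1,0],"delta_rot":[0,0,0.11]},{"translation":[0,0,0],"delta_rot":[0,0,0]}]'
python3 -m creep '[{"translation":[0,0,-2],"delta_rot":[0,0,0]},{"translation":[0,0,-2],"delta_rot":[0,0,0]},{"translation":[0,0,-1],"delta_rot":[0,0,0]},{"translation":[0,0,0],"delta_rot":[0,0,0]}]'
python3 - <<'E'
from h import *
st()
w,dw=optics.grab_frame("wrist"); cv2.imwrite("pics/w13.png",w[:,:,::-1]); st()
E
```

```text
time_s: 14.57
ee_pos: [519.2, -256.3, 111.7]
ee_rot: [-153.3, 89.8, 151.2]
force: [-0.6, 0.0, -0.6]
gripper_width: 66.3
time_s: 14.98
ee_pos: [440.7, -259.7, 111.8]
ee_rot: [-176.7, 89.6, 152.8]
force: [-0.7, 0.3, 0.0]
gripper_width: 66.2
time_s: 15.32
ee_pos: [443.8, -259.7, 60.4]
ee_rot: [176.6, 89.7, 145.9]
force: [0.5, 0.4, 0.1]
gripper_width: 66.1
t 15.32 pos [ 443.8 -259.7   60.4] jaw 59.35 down [-0.005  0.003 -1.   ] F [0.5 0.4 0.1] w 66.1 j6 -91.0
t 15.37 pos [ 444.7 -260.3   61.8] jaw 59.37 down [-0.003  0.002 -1.   ] F [-1.1 -0.9 -0.2] w 66.2 j6 -91.0
```

View pics/w13.png

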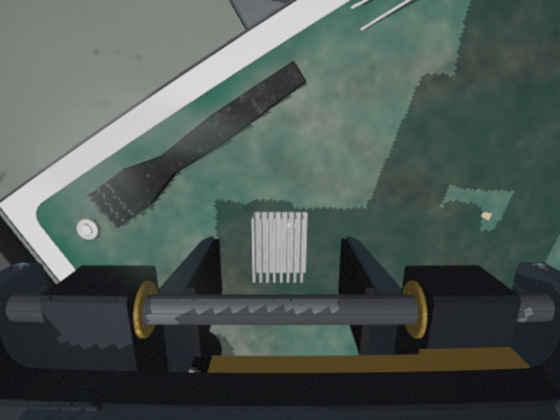

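Sink R is centred and square to the jaws at (279,247). I'll descend, grip and lift.

```bash

python3 -m creep '[{"translation":[0,0,-1.5],"delta_rot":[0,0,0]},{"translation":[0,0,-1.5],"delta_rot":[0,0,0]},{"translation":[0,0,-1],"delta_rot":[0,0,0]},{"translation":[0,0,-0.4],"delta_rot":[0,0,0]},{"translation":[0,0,0],"delta_rot":[0,0,0]}]'
python3 -m creep '[{"translation":[0,0,0],"delta_rot":[0,0,0]},{"translation":[0,0,0],"delta_rot":[0,0,0]},{"translation":[0,0,0],"delta_rot":[0,0,0]},{"translation":[0,0,0],"delta_rot":[0,0,0]},{"translation":[0,0,0],"delta_rot":[0,0,0]}]' -0.5 20
python3 -m creep '[{"translation":[0,0,0],"delta_rot":[0,0,0]},{"translation":[0,0,1.5],"delta_rot":[0,0,0]},{"translation":[0,0,2.5],"delta_rot":[0,0,0]},{"translation":[0,0,3],"delta_rot":[0,0,0]},{"translation":[0,0,2],"delta_rot":[0,0,0]}]'
python3 - <<'E'
from h import *
st()
w,dw=optics.grab_frame("wrist"); cv2.imwrite("pics/w14.png",w[:,:,::-1]); s=st()
E
```

```text
time_s: 15.78
ee_pos: [445.1, -260.7, 18.6]
ee_rot: [173.1, 89.9, 142.5]
force: [-0.7, -0.1, 0.6]
gripper_width: 66.2
time_s: 16.2
ee_pos: [445.3, -261.0, 19.5]
ee_rot: [3.6, 90.0, -27.0]
force: [0.1, -0.4, 0.1]
gripper_width: 35.6
time_s: 16.62
ee_pos: [445.6, -261.2, 111.1]
ee_rot: [2.9, 89.9, -27.7]
force: [0.5, 0.5, -1.0]
gripper_width: 33.1
t 16.62 pos [ 445.6 -261.2  111.1] jaw 59.41 down [ 0.002 -0.001 -1.   ] F [ 0.5  0.5 -1. ] w 33.1 j6 -91.0
t 16.67 pos [ 447.6 -262.4  114.5] jaw 59.42 down [ 0.008 -0.005 -1.   ] F [ 0.7 -0.7  1.1] w 33.5 j6 -91.0
```

View pics/w14.png

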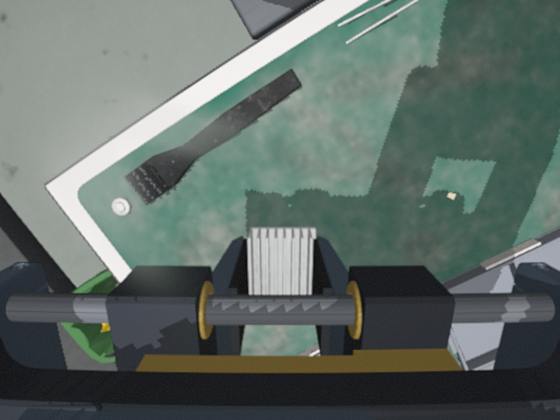

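```bash

python3 -m creep '[{"translation":[1.9,-0.7,0],"delta_rot":[0,0,-0.11]},{"translation":[1.9,-0.7,0],"delta_rot":[0,0,-0.11]},{"translation":[1.9,-0.7,0],"delta_rot":[0,0,-0.11]},{"translation":[1.9,-0.7,0],"delta_rot":[0,0,-0.11]},{"translation":[1.9,-0.7,0],"delta_rot":[0,0,-0.11]}]'
python3 -m creep '[{"translation":[1.9,-0.7,0],"delta_rot":[0,0,-0.11]},{"translation":[1.9,-0.7,0],"delta_rot":[0,0,-0.11]},{"translation":[1.9,-0.8,0],"delta_rot":[0,0,-0.11]},{"translation":[2.0,-0.8,0],"delta_rot":[0,0,-0.11]},{"translation":[0,0,0],"delta_rot":[0,0,0]}]'
python3 -m creep '[{"translation":[0,0,-2.5],"delta_rot":[0,0,0]},{"translation":[0,0,-2.5],"delta_rot":[0,0,0]},{"translation":[0,0,-0.5],"delta_rot":[0,0,0]},{"translation":[0,0,0],"delta_rot":[0,0,0]}]'
python3 - <<'E'
from h import *
st()
w,dw=optics.grab_frame("wrist"); cv2.imwrite("pics/w15.png",w[:,:,::-1]); st()
E
```

```text
time_s: 17.08
ee_pos: [540.7, -296.0, 108.5]
ee_rot: [-152.8, 90.0, 144.7]
force: [-0.3, 0.6, -1.1]
gripper_width: 33.3
time_s: 17.5
ee_pos: [620.4, -327.1, 108.0]
ee_rot: [65.4, 89.8, -22.1]
force: [0.1, 0.3, -1.0]
gripper_width: 33.4
time_s: 17.83
ee_pos: [615.0, -324.8, 51.3]
ee_rot: [-121.8, 89.6, 150.9]
force: [-0.6, 0.6, 0.2]
gripper_width: 33.2
t 17.83 pos [ 615.  -324.8   51.3] jaw 2.73 down [-0.005  0.003 -1.   ] F [-0.6  0.6  0.2] w 33.2 j6 -32.0
t 17.88 pos [ 616.4 -325.5   53.3] jaw 2.72 down [-0.002  0.001 -1.   ] F [ 1.  -0.2 -0.1] w 33.5 j6 -32.0
```

View pics/w15.png

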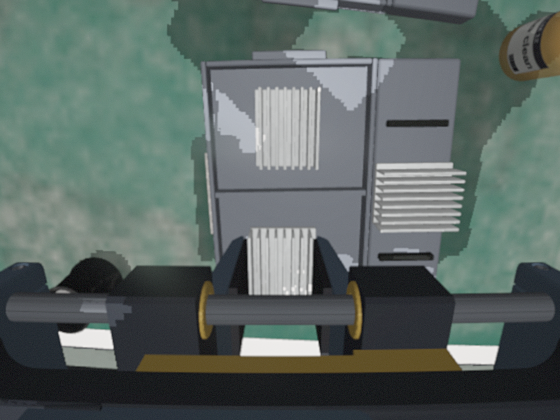

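The sink sits over the right bay, clear of the divider at row 192, with the same geometry as the first one. I'll lower and release.

```bash

python3 -m creep '[{"translation":[0.1,0,-1.5],"delta_rot":[0,0,0]},{"translation":[0,0,-1],"delta_rot":[0,0,0]},{"translation":[0,0,-0.6],"delta_rot":[0,0,0]},{"translation":[0,0,0],"delta_rot":[0,0,0]},{"translation":[0,0,0],"delta_rot":[0,0,0]}]'
python3 -m creep '[{"translation":[0,0,0],"delta_rot":[0,0,0]},{"translation":[0,0,0],"delta_rot":[0,0,0]},{"translation":[0,0,0],"delta_rot":[0,0,0]},{"translation":[0,0,0],"delta_rot":[0,0,0]}]' 0.1
python3 -m creep '[{"translation":[0,0,1],"delta_rot":[0,0,0]},{"translation":[0,0,2],"delta_rot":[0,0,0]},{"translation":[0,0,3],"delta_rot":[0,0,0]},{"translation":[0,0,3],"delta_rot":[0,0,0]},{"translation":[0,0,0],"delta_rot":[0,0,0]}]'
python3 -m creep '[{"translation":[0,0,1],"delta_rot":[0,0,0]},{"translation":[0,0,1],"delta_rot":[0,0,0]},{"translation":[0,0,0],"delta_rot":[0,0,0]},{"translation":[0,0,0],"delta_rot":[0,0,0]}]'
python3 - <<'E'
from h import *
st()
w,dw=optics.grab_frame("wrist"); cv2.imwrite("pics/w16.png",w[:,:,::-1]); st()
t,_=optics.grab_frame("top"); c=cv2.resize(t[145:310,130:410],None,fx=2.8,fy=2.8,interpolation=cv2.INTER_CUBIC); cv2.imwrite("pics/top1.png",c[:,:,::-1])
E
```

```text
time_s: 18.3
ee_pos: [618.2, -326.0, 23.6]
ee_rot: [63.8, 90.0, -23.5]
force: [0.1, 0.4, -0.5]
gripper_width: 33.4
time_s: 18.63
ee_pos: [618.3, -326.0, 23.5]
ee_rot: [62.4, 90.0, -24.9]
force: [0.0, 0.4, -1.0]
gripper_width: 49.8
time_s: 19.05
ee_pos: [621.6, -327.8, 121.2]
ee_rot: [59.0, 89.2, -28.3]
force: [0.0, 0.4, 0.7]
gripper_width: 50.0
time_s: 19.38
ee_pos: [618.1, -325.9, 133.2]
ee_rot: [73.3, 90.0, -14.0]
force: [0.1, -0.6, 0.1]
gripper_width: 49.7
t 19.38 pos [ 618.1 -325.9  133.2] jaw 2.69 down [ 0. -0. -1.] F [ 0.1 -0.6  0.1] w 49.7 j6 -31.0
t 19.43 pos [ 617.8 -325.7  132.4] jaw 2.69 down [-0.001  0.001 -1.   ] F [0.2 0.3 0.2] w 50.3 j6 -31.0
```

View pics/w16.png

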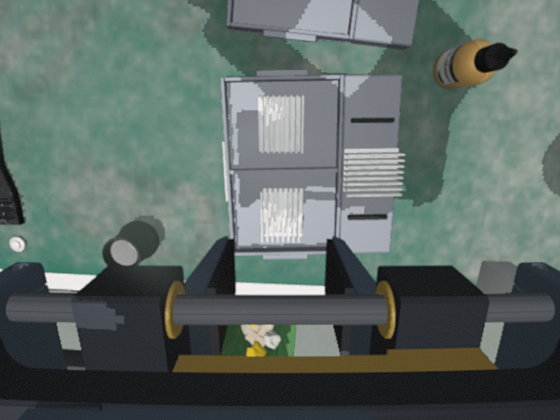

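View pics/top1.png

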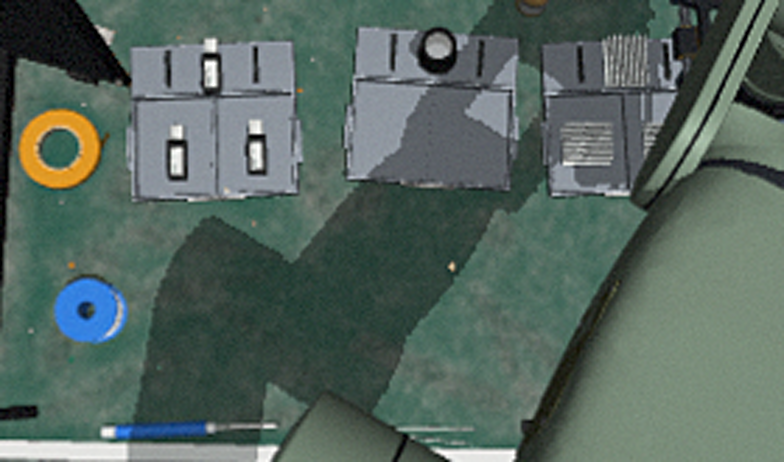

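All four are in place. The loupe's top face is at about (125,250) in the wrist view, so I'll measure it there and in the first top view.

```bash
python3 - <<'E'
from h import *
st()
w,d=optics.grab_frame("wrist"); cw=optics.camera_params("wrist"); X=cloud(cw,d)
for name,im,cp,b in (("wrist",w,cw,(100,225,150,270)),("top",np.load("top0.npz")["p"],optics.camera_params("top"),(374,236,396,258))):
    c=cv2.resize(im[b[1]:b[3],b[0]:b[2]],None,fx=6,fy=6,interpolation=cv2.INTER_CUBIC).astype(int)
    m=((c.min(2)>85)&(c.max(2)-c.min(2)<25)).astype(np.uint8)
    cs,_=cv2.findContours(m,cv2.RETR_EXTERNAL,cv2.CHAIN_APPROX_NONE); k=max(cs,key=cv2.contourArea)[:,0]
    uv=(k+.5)/6-.5+[b[0],b[1]]
    for z in (30,38,41):
        W=plane(cp,uv,z)[:,:2].astype(np.float32); r=cv2.minEnclosingCircle(W); print(name,z,np.round(r[0],1),round(r[1],1))
q=X[215:275,85:170].reshape(-1,3); q=q[(q[:,2]>36)&(q[:,2]<46)]; print(len(q),q.mean(0).round(1),((q.min(0)+q.max(0))/2).round(1),np.ptp(q,axis=0).round(0))
E
```

```text
t 19.48 pos [ 617.6 -325.6  132. ] jaw 2.69 down [-0.002  0.001 -1.   ] F [ 1.2 -0.2  0.7] w 50.4 j6 -31.0
wrist 30 [ 486.7 -363.1] 12.7
wrist 38 [ 490.6 -359.6] 12.3
wrist 41 [ 492.1 -358.2] 12.2
top 30 [ 488.3 -361.2] 12.0
top 38 [ 487.7 -359. ] 11.9
top 41 [ 487.5 -358.2] 11.9
404 [ 486.9 -357.3   39.9] [ 488.9 -358.2   39.5] [33. 26.  7.]
```

```bash

python3 -m creep '[{"translation":[-3.2,-0.8,0],"delta_rot":[0,0,0]},{"translation":[-3.2,-0.8,0],"delta_rot":[0,0,0]},{"translation":[-3.2,-0.8,0],"delta_rot":[0,0,0]},{"translation":[-3.3,-0.9,0],"delta_rot":[0,0,0]},{"translation":[0,0,0],"delta_rot":[0,0,0]}]' 0.6
python3 -m creep '[{"translation":[0,0,-2],"delta_rot":[0,0,0]},{"translation":[0,0,-2],"delta_rot":[0,0,0]},{"translation":[0,0,-1.5],"delta_rot":[0,0,0]},{"translation":[0,0,0],"delta_rot":[0,0,0]},{"translation":[0,0,0],"delta_rot":[0,0,0]}]'
python3 - <<'E'
from h import *
st()
w,dw=optics.grab_frame("wrist"); cv2.imwrite("pics/w17.png",w[:,:,::-1]); st()
E
```

```text
time_s: 19.95
ee_pos: [483.0, -359.2, 132.1]
ee_rot: [-111.9, 89.6, 160.7]
force: [-0.6, -0.2, -0.4]
gripper_width: 72.8
time_s: 20.37
ee_pos: [489.0, -358.4, 77.1]
ee_rot: [-135.0, 89.9, 137.7]
force: [1.0, 0.1, 0.3]
gripper_width: 73.1
t 20.37 pos [ 489.  -358.4   77.1] jaw 2.7 down [-0.002  0.002 -1.   ] F [1.  0.1 0.3] w 73.1 j6 -40.0
t 20.42 pos [ 489.6 -358.9   78.1] jaw 2.7 down [ 0.  0. -1.] F [ 0.3 -0.1  0.8] w 73.0 j6 -40.0
```

View pics/w17.png

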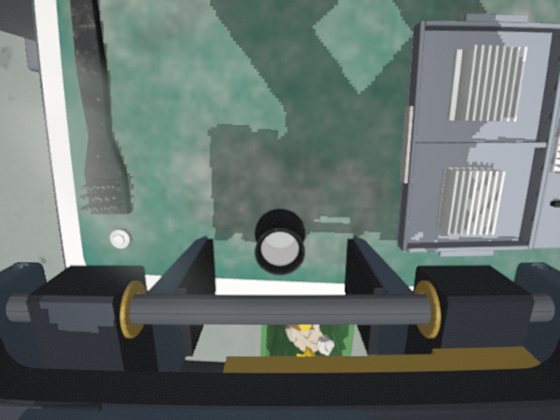

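The loupe is centred between the jaws at (280,243). I'll descend, grip and lift.

```bash

python3 -m creep '[{"translation":[0,0,-1.5],"delta_rot":[0,0,0]},{"translation":[0,0,-1.5],"delta_rot":[0,0,0]},{"translation":[0,0,-1],"delta_rot":[0,0,0]},{"translation":[0,0,-0.5],"delta_rot":[0,0,0]},{"translation":[0,0,0],"delta_rot":[0,0,0]}]'
python3 -m creep '[{"translation":[0,0,0],"delta_rot":[0,0,0]},{"translation":[0,0,0],"delta_rot":[0,0,0]},{"translation":[0,0,0],"delta_rot":[0,0,0]},{"translation":[0,0,0],"delta_rot":[0,0,0]},{"translation":[0,0,0],"delta_rot":[0,0,0]}]' -0.5 20
python3 -m creep '[{"translation":[0,0,0],"delta_rot":[0,0,0]},{"translation":[0,0,1.5],"delta_rot":[0,0,0]},{"translation":[0,0,2.5],"delta_rot":[0,0,0]},{"translation":[0,0,3],"delta_rot":[0,0,0]},{"translation":[0,0,2],"delta_rot":[0,0,0]}]'
python3 - <<'E'
from h import *
st()
w,dw=optics.grab_frame("wrist"); cv2.imwrite("pics/w18.png",w[:,:,::-1]); s=st()
E
```

```text
time_s: 20.83
ee_pos: [489.0, -358.6, 32.5]
ee_rot: [-134.1, 89.9, 138.6]
force: [-0.0, 0.5, 0.1]
gripper_width: 73.1
time_s: 21.25
ee_pos: [489.3, -359.1, 33.5]
ee_rot: [53.6, 89.9, -33.7]
force: [-0.2, -0.7, -0.6]
gripper_width: 42.3
time_s: 21.67
ee_pos: [489.6, -359.3, 125.3]
ee_rot: [52.0, 89.9, -35.4]
force: [-0.2, -0.7, -1.2]
gripper_width: 33.3
t 21.67 pos [ 489.6 -359.3  125.3] jaw 2.69 down [ 0.002 -0.001 -1.   ] F [-0.2 -0.7 -1.2] w 33.3 j6 -40.0
t 21.72 pos [ 491.5 -360.7  129.3] jaw 2.69 down [ 0.008 -0.006 -1.   ] F [ 1.9 -0.3  1.3] w 33.0 j6 -40.0
```

View pics/w18.png

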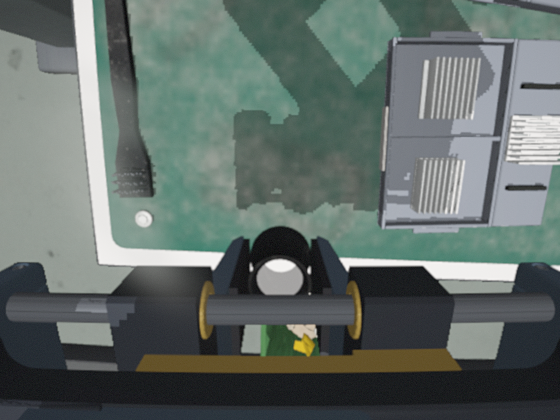

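```bash

python3 -m creep '[{"translation":[0,0,0],"delta_rot":[0,0,0]},{"translation":[0,0,0],"delta_rot":[0,0,0]}]'
python3 - <<'E'
from h import *
s=st(); cw=optics.camera_params("wrist")
w,d=optics.grab_frame("wrist"); X=cloud(cw,d); R=Ro.from_euler("xyz",s["ee_rot"],degrees=True).as_matrix()
P=(X-s["ee_pos"])@R
for v in range(226,300,5): print(v,[P[v,u].round(0).astype(int).tolist() for u in (256,264,280,296,304)])
E
```

```text
time_s: 21.88
ee_pos: [488.7, -358.6, 122.6]
ee_rot: [-133.6, 90.0, 139.1]
force: [-0.5, 0.3, -1.5]
gripper_width: 33.3
t 21.88 pos [ 488.7 -358.6  122.6] jaw 2.69 down [-0.001  0.    -1.   ] F [-0.5  0.3 -1.5] w 33.3 j6 -40.0
226 [[120, -21, 13], [120, -14, 13], [32, 0, -16], [120, 14, 13], [121, 22, 13]]
231 [[119, -21, 17], [32, -9, -13], [26, 0, -15], [32, 10, -13], [120, 22, 17]]
236 [[119, -21, 22], [25, -9, -12], [22, 0, -13], [24, 10, -12], [119, 22, 22]]
241 [[25, -14, -9], [21, -9, -11], [14, 0, -13], [21, 9, -11], [26, 14, -9]]
246 [[23, -14, -7], [13, -9, -10], [8, 0, -13], [13, 9, -10], [23, 14, -6]]
251 [[18, -13, -5], [7, -8, -10], [1, 0, -12], [8, 9, -10], [19, 14, -5]]
256 [[8, -13, -7], [0, -8, -10], [-8, 0, -14], [1, 9, -10], [10, 13, -6]]
261 [[3, -12, -6], [-8, -8, -11], [0, 0, -7], [-8, 8, -11], [5, 13, -5]]
266 [[-7, -12, -8], [0, -8, -4], [0, 0, -5], [0, 9, -5], [-7, 12, -8]]
271 [[-5, -12, -4], [1, -8, -1], [1, 0, -1], [0, 9, -2], [-8, 12, -6]]
276 [[-3, -12, -1], [0, -8, 1], [0, 0, 1], [0, 9, 1], [-5, 12, -1]]
281 [[-3, -12, 3], [0, -8, 4], [-1, 0, 4], [0, 9, 4], [-5, 12, 2]]
286 [[-4, -12, 5], [1, -8, 7], [0, 0, 7], [0, 9, 7], [-6, 12, 4]]
291 [[-4, -12, 8], [1, -8, 10], [0, 0, 10], [1, 9, 10], [-6, 12, 6]]
296 [[-78, -6, -32], [-80, -4, -33], [-79, 0, -33], [-79, 4, -32], [-79, 7, -32]]
```

The loupe is held upright: its rim is at tool x=-8, its underside at about 33, and the lens is level. I'll carry it to the right bay of the loupe tray.

```bash

python3 -m creep '[{"translation":[1.6,2.6,0],"delta_rot":[0,0,-0.012]},{"translation":[1.6,2.6,0],"delta_rot":[0,0,-0.012]},{"translation":[1.6,2.6,0],"delta_rot":[0,0,-0.012]},{"translation":[1.6,2.7,0],"delta_rot":[0,0,-0.012]},{"translation":[1.6,2.7,0],"delta_rot":[0,0,-0.012]}]'
python3 -m creep '[{"translation":[1.6,2.7,0],"delta_rot":[0,0,-0.012]},{"translation":[1.6,2.7,0],"delta_rot":[0,0,-0.012]},{"translation":[1.6,2.7,0],"delta_rot":[0,0,-0.012]},{"translation":[0,0,0],"delta_rot":[0,0,0]},{"translation":[0,0,0],"delta_rot":[0,0,0]}]'
python3 -m creep '[{"translation":[0,0,-2],"delta_rot":[0,0,0]},{"translation":[0,0,-2],"delta_rot":[0,0,0]},{"translation":[0,0,-1.5],"delta_rot":[0,0,0]},{"translation":[0,0,0],"delta_rot":[0,0,0]},{"translation":[0,0,0],"delta_rot":[0,0,0]}]'
python3 - <<'E'
from h import *
st()
w,dw=optics.grab_frame("wrist"); cv2.imwrite("pics/w19.png",w[:,:,::-1]); st()
E
```

```text
time_s: 22.35
ee_pos: [568.6, -225.3, 121.0]
ee_rot: [-113.1, 89.8, 156.1]
force: [-0.2, -0.9, -0.6]
gripper_width: 33.2
time_s: 22.77
ee_pos: [616.7, -144.3, 121.0]
ee_rot: [-96.7, 89.8, 170.6]
force: [-0.5, -0.2, -0.9]
gripper_width: 33.1
time_s: 23.18
ee_pos: [615.6, -146.7, 66.7]
ee_rot: [-97.3, 89.8, 169.8]
force: [-0.2, 0.3, -0.2]
gripper_width: 32.9
t 23.18 pos [ 615.6 -146.7   66.7] jaw -2.88 down [-0.004  0.001 -1.   ] F [-0.2  0.3 -0.2] w 32.9 j6 -12.0
t 23.23 pos [ 616.7 -146.8   67.9] jaw -2.87 down [-0.001  0.    -1.   ] F [1.  0.5 0. ] w 32.7 j6 -12.0
```

View pics/w19.png

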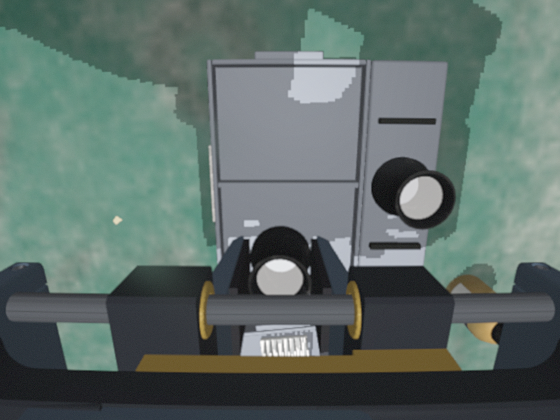

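The loupe is over the right bay, clear of the divider at row 182 and of the specimen. I'll lower and release.

```bash

python3 -m creep '[{"translation":[0,0,-1.5],"delta_rot":[0,0,0]},{"translation":[0,0,-1],"delta_rot":[0,0,0]},{"translation":[0,0,-0.6],"delta_rot":[0,0,0]},{"translation":[0,0,0],"delta_rot":[0,0,0]},{"translation":[0,0,0],"delta_rot":[0,0,0]}]'
python3 -m creep '[{"translation":[0,0,0],"delta_rot":[0,0,0]},{"translation":[0,0,0],"delta_rot":[0,0,0]},{"translation":[0,0,0],"delta_rot":[0,0,0]},{"translation":[0,0,0],"delta_rot":[0,0,0]}]' 0.2
python3 -m creep '[{"translation":[0,0,1],"delta_rot":[0,0,0]},{"translation":[0,0,2],"delta_rot":[0,0,0]},{"translation":[0,0,3],"delta_rot":[0,0,0]},{"translation":[0,0,3],"delta_rot":[0,0,0]},{"translation":[0,0,0],"delta_rot":[0,0,0]}]'
python3 -m creep '[{"translation":[-3,1,3],"delta_rot":[0,0,0]},{"translation":[-3,1,3],"delta_rot":[0,0,0]},{"translation":[-3,0,2],"delta_rot":[0,0,0]},{"translation":[-3,0,0],"delta_rot":[0,0,0]},{"translation":[0,0,0],"delta_rot":[0,0,0]}]'
python3 -m creep '[{"translation":[-3,0,0],"delta_rot":[0,0,0]},{"translation":[-3,0,0],"delta_rot":[0,0,0]},{"translation":[-3,0,0],"delta_rot":[0,0,0]},{"translation":[0,0,0],"delta_rot":[0,0,0]},{"translation":[0,0,0],"delta_rot":[0,0,0]}]'
python3 - <<'E'
from h import *
st()
w,dw=optics.grab_frame("wrist"); cv2.imwrite("pics/w20.png",w[:,:,::-1]); st()
t,d=optics.grab_frame("top"); np.savez("top2.npz",p=t,d=d); c=cv2.resize(t[145:310,130:410],None,fx=2.8,fy=2.8,interpolation=cv2.INTER_CUBIC); cv2.imwrite("pics/top2.png",c[:,:,::-1])
t,_=optics.grab_frame("scene"); c=cv2.resize(t[130:290,110:450],None,fx=2.3,fy=2.3,interpolation=cv2.INTER_CUBIC); cv2.imwrite("pics/scene2.png",c[:,:,::-1])
E
```

```text
time_s: 23.65
ee_pos: [617.3, -146.1, 37.4]
ee_rot: [78.2, 90.0, -14.6]
force: [0.2, 0.7, -1.0]
gripper_width: 33.3
time_s: 23.98
ee_pos: [617.2, -145.9, 37.2]
ee_rot: [76.7, 90.0, -16.1]
force: [0.8, -0.1, 0.1]
gripper_width: 54.2
time_s: 24.4
ee_pos: [620.9, -146.8, 134.5]
ee_rot: [78.9, 89.3, -13.9]
force: [0.6, 0.3, 1.9]
gripper_width: 54.5
time_s: 24.82
ee_pos: [494.9, -126.2, 206.3]
ee_rot: [-75.2, 89.9, -168.0]
force: [-1.3, 0.1, -0.2]
gripper_width: 54.8
time_s: 25.23
ee_pos: [409.2, -126.8, 204.9]
ee_rot: [81.9, 89.9, -11.0]
force: [0.0, 0.1, -0.4]
gripper_width: 54.6
t 25.23 pos [ 409.2 -126.8  204.9] jaw -2.86 down [ 0.001 -0.    -1.   ] F [ 0.   0.1 -0.4] w 54.6 j6 -16.0
t 25.28 pos [ 410.4 -127.   205. ] jaw -2.83 down [ 0.002 -0.001 -1.   ] F [0.6 0.1 0.4] w 54.8 j6 -16.0
```

View pics/top2.png

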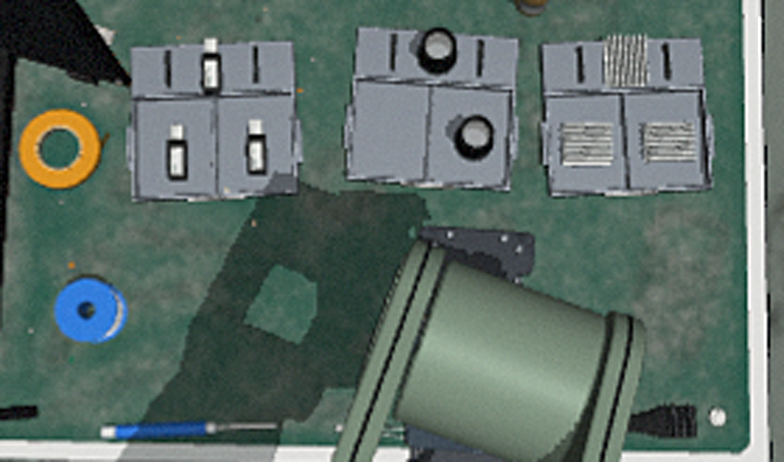

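View pics/scene2.png

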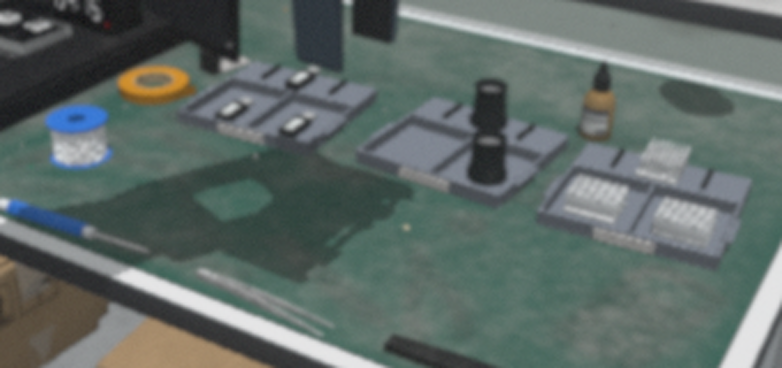

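View pics/w20.png

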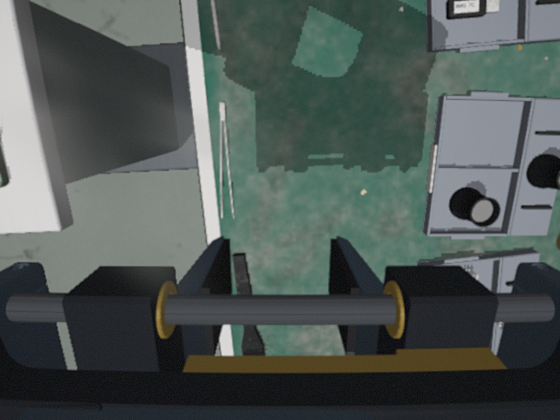

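All five are in their bays, upright and level, and the spool is still at (90,310) in the crop. One numeric check before handing in.

```bash
python3 - <<'E'
from h import *
z=np.load("top2.npz"); p=z["p"]; d=z["d"]; cp=optics.camera_params("top"); X=cloud(cp,d); X0=cloud(cp,np.load("top0.npz")["d"])
T={"sticks":(605,86.3,3.5),"loupes":(619.7,-109.8,-2.8),"sinks":(617.2,-289.3,2.8)}
items={"stickL":((177,152),"sticks",9),"stickR":((257,147),"sticks",9),"loupe":((473,137),"loupes",35),"sinkL":((587,143),"sinks",18),"sinkR":((669,141),"sinks",18)}
for n,(c,t,h) in items.items():
    W=plane(cp,[(np.array(c)+.5)/2.8-.5+[130,145]],h)[0]
    ox,oy,a=T[t]; a=np.radians(a); r=W[:2]-[ox,oy]
    u,v=np.round((np.array(c)+.5)/2.8-.5+[130,145]).astype(int)
    print(n,"tray x,y",round(r@[np.cos(a),np.sin(a)],1),round(r@[-np.sin(a),np.cos(a)],1),"z patch p50",np.median(X[v-3:v+4,u-2:u+3,2]).round(1))
for XX in (X0,X):
    q=XX[240:272,145:178].reshape(-1,3); q=q[(q[:,2]>33)&(q[:,2]<50)]; print("spool",q.mean(0).round(1))
env.job_done()
E
```

```text
stickL tray x,y -4.0 35.2 z patch p50 11.5
stickR tray x,y -2.2 -37.4 z patch p50 11.4
loupe tray x,y -4.3 -36.6 z patch p50 35.9
sinkL tray x,y -1.5 38.3 z patch p50 15.8
sinkR tray x,y -1.6 -36.9 z patch p50 18.0
spool [452.2 189.   39.2]
spool [452.3 189.1  39.2]
the job is handed in; nothing more can be done
```

I sorted all five things into their matching trays and handed the job in at about 25 s: one memory stick and one heat sink to a bay, and the loupe in the right bay of its tray.

- **Position:** the last top view puts every centre within about 5 mm of its bay centre in x and 2 mm in y.
- **Height and tilt:** surface heights match each thing lying on the bay floor. The top, scene and wrist pictures show all five level and right way up; I did not measure tilt after placing.
- **Spool:** its measured position changed by about 0.1 mm between the first and last top views.
- **Disagreement:** the gripper closed to about 33 mm on the heat sinks and the loupe, less than the 36 and 37 mm given. I checked the first sink and the loupe by depth while held. The sink was flat in the grip, and the loupe was upright, with a barrel narrower near the top.

No check failed.

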